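# Stand the slide cases in the transport rack and lock it

## Task

Get the microscope-slide cases ready for transport: slide the rack's keeper fully back to its open end stop, move the carton of cover glasses that was left in the rack onto the steel tray, and stand every slide case lying on the bench upright in the rack bay, one to a slot, on its thin edge with the handle on top. Once all are in, slide the keeper fully home over them, and leave the other things on the bench where they are.

Things in the scene. Friction and masses are not known exactly. Their poses are not given: they have to be found in the camera images.
- case1: flat grey slide case, box 95 (x) x 80 (y) x 34 (z) mm, 0.25 to 0.42 kg, may be absent. Origin: centre of the large face that is underneath at the start; x towards the carry handle, z through the thickness. Handle: round steel bar 10 mm thick, 64 mm clear between its two side arms, along y, centred at (85.5, 0, 17) mm, leaving a 33 mm finger gap to the box's end
- case2: second slide case, just like case1, may be absent. All lie flat, handle roughly to the robot's left (+y), within 0.25 rad. Pinched lightly (about 8 N) at the middle of the bar from above and lifted, a case swings down about the bar and hangs on edge, nearly plumb, the bar creeping some 10 mm towards the fingertips; gripped firmly (30 N) it does not swing
- case3: third slide case, just like case1, may be absent. A case stands by itself, on bench or rack floor, on the 80 x 34 mm edge farthest from the handle, x axis up: the bar's axis is then 133 mm above that edge, 138 mm in all; let go up to 10 degrees off plumb it rights itself, and it can be stood on the bench first and gripped afresh
- case4: fourth slide case, just like case1, may be absent
- carton: plain cardboard carton 60 (x) x 32 (y) x 95 (z) mm, 60 to 120 g, no handle; origin at the centre of its underside. It starts standing loosely in the rack's second slot from the robot's right (rack y about -28 mm), its x axis within 0.08 rad of the rack's
- tray: fixed shallow open steel tray on the bench to the robot's right of the rack, 130 (x) x 110 (y) x 18 mm high, walls 4 mm, floor 4 mm thick; origin at the centre of its underside
- rack: fixed rack. Origin on bench under mid-bay; x away from robot, y to robot's left along the row, z up. In mm: base 10 thick. Bay y -120 to 120, x -53 to 58; front lip top z = 30, end walls top 60, back panel top 120. Dividers 4 thick, top z = 55, at y = -56, 0, 56: four slots over 50 wide. Behind, a rail (x 74 to 86, top z = 157) and the base go on to y = 315, where the open keeper parks
- keeper (a joint): sliding keeper, flat aluminium plate at z = 160 to 166 mm, rack x -25 to 85 mm, over the bay. Value in m: 0 = closed stop, plate over rack y -100 to 80 mm; 0.21 = open stop, plate over y 110 to 290 mm; opens towards rack +y, starts nearly closed, stays where left; needs about 1.5 N plus 4 N per m/s
- keeper_grip (a point): centre of the black grip block standing on the keeper, 34 (rack x) x 22 (rack y) x 36 mm high, from z = 166 to 202 mm over the bench; this point is at z = 186 mm, at rack x = 0, y = 65 mm + keeper value
- pen: ballpoint pen lying in front of the rack, bystander, 130 mm long, not to be disturbed
- marker: black marker pen to the left, 120 mm long, bystander
- dish: glass petri dish, 94 mm across, 16 mm high, bystander; origin centre of underside
- beaker: glass beaker 70 mm across, 90 mm tall, bystander; origin centre of underside
- wash: white bottle with blue cap, 64 mm across, 160 mm tall, bystander; origin centre of underside
- tally: round steel hand counter, 48 mm across, 30 mm high, bystander; origin centre of underside
- brush: lens brush lying on the left, bystander
Things that resemble listed ones, but are neither listed nor needed, are in the scene too. What is shaped like the carton but yellow is not meant. What is shaped like the case4 but blue is not meant.

How it is judged (in metres and radians):
On the way, in this order (a step that is already met when the one before it is completed fails the run):
1. the keeper is slid fully open (value of joint keeper above 0.2 m), for 0.2 s.
2. with the keeper still fully open, the carton is on the tray and every case stands upright in the bay (value of joint keeper above 0.195 m and angle between each of case1, case2, case3, case4's own x axis and vertical below 0.12 rad and x of case1 in the frame of rack between -0.035 and 0.035 m and y of case1 in the frame of rack between -0.122 and 0.122 m and z of case1 in the frame of rack between 0.052 and 0.064 m and linear speed of each of case1, case2, case3, case4, carton below 0.02 m/s and x of case2 in the frame of rack between -0.035 and 0.035 m and y of case2 in the frame of rack between -0.122 and 0.122 m and z of case2 in the frame of rack between 0.052 and 0.064 m and x of case3 in the frame of rack between -0.035 and 0.035 m and y of case3 in the frame of rack between -0.122 and 0.122 m and z of case3 in the frame of rack between 0.052 and 0.064 m and x of case4 in the frame of rack between -0.035 and 0.035 m and y of case4 in the frame of rack between -0.122 and 0.122 m and z of case4 in the frame of rack between 0.052 and 0.064 m and x of carton in the frame of tray between -0.045 and 0.045 m and y of carton in the frame of tray between -0.04 and 0.04 m and height (world z) of carton below 0.075 m), for 0.2 s.
3. the keeper is slid fully home over the cases (value of joint keeper below 0.008 m), for 0.2 s.
At the end, for the whole second after the job is handed in: every case present stands at rest in the rack bay on its 80 x 34 mm edge, handle up, within 7 degrees of vertical; the carton rests within the tray; the keeper is within 8 mm of its closed stop (angle between each of case1, case2, case3, case4's own x axis and vertical below 0.12 rad and x of case1 in the frame of rack between -0.035 and 0.035 m and y of case1 in the frame of rack between -0.122 and 0.122 m and z of case1 in the frame of rack between 0.052 and 0.064 m and linear speed of each of case1, case2, case3, case4, carton below 0.02 m/s and x of case2 in the frame of rack between -0.035 and 0.035 m and y of case2 in the frame of rack between -0.122 and 0.122 m and z of case2 in the frame of rack between 0.052 and 0.064 m and x of case3 in the frame of rack between -0.035 and 0.035 m and y of case3 in the frame of rack between -0.122 and 0.122 m and z of case3 in the frame of rack between 0.052 and 0.064 m and x of case4 in the frame of rack between -0.035 and 0.035 m and y of case4 in the frame of rack between -0.122 and 0.122 m and z of case4 in the frame of rack between 0.052 and 0.064 m and x of carton in the frame of tray between -0.045 and 0.045 m and y of carton in the frame of tray between -0.04 and 0.04 m and height (world z) of carton below 0.075 m and value of joint keeper below 0.008 m); the robot touches nothing.
It fails at once if another thing on the bench is pushed more than 80 mm away (distance of any of pen, marker, dish, beaker, wash, tally, brush from where it was at the start of the episode above 0.08 m).
It fails at once if the beaker or the bottle is tipped over (angle between any of beaker, wash's own z axis and vertical above 0.6 rad).
Of case1, case2, case3, case4 only 3 to 4 are there at a start; the rules pass over those that are not, and their reading is None.
At some moment in a run one of case1, case2, case3, case4 may be knocked a few centimetres aside while the robot is not near it.
Once in a run the grip may slacken for a moment while it holds something.
It also fails if it takes over 210 s, if anything falls off the work surface, if the arm or the gripper's body presses on something with over 40 N, if the wrist force passes 120 N, or if a joint passes its speed limit or range.

## Robot

A 7-joint arm with a two-finger parallel gripper is mounted at the origin on the work surface. World frame = base frame: x ahead of the robot, y to its left, z up, the work surface at z = 0. Lengths are in m, angles in degrees, forces in N, time in s.
With the tool pointing down it reaches from about 0.425 to 0.875 m from the base axis. Payload 4.7 kg.
Tool frame: the origin (TCP) lies on the centre line of the jaws, within the pads' length; the fingertips stand 17 mm ahead of it and the grasp point (between the pads) lies 2 mm behind it; z points along the fingers, y is the line along which they close (so a half turn about z gives the same grasp; the last joint's range is limited). The gripper opens to 87 mm and grips with 3 to 60 N. Pads are 19 mm wide; open, the fingers measure 117 mm over their backs; the gripper's body (75 mm by 190 mm) begins 51 mm behind the grasp point.
Start: joints at [77.699, 18.392, -4.016, 83.108, 1.295, 78.541, -3.26], TCP at [0.147, -0.633, 0.24] pointing down, gripper open.
Joint ranges: [-163.93, 163.93], [-17.29, 119.83], [-79.2, 71.16], [3.27, 140.29], [-89.18, 269.18], [5.43, 117.66], [-154.24, 154.24]. Speed limits (degrees/s): [147.25, 147.25, 180, 180, 180, 180, 180].

## Interface

Orientations are given as [roll, pitch, yaw] about the fixed x, y, z axes, in that order (R = Rz(yaw) Ry(pitch) Rx(roll)).
In Python, from cell import env, read_camera gives the robot as it stands.
- The arm moves only by the shell command python3 -m jog 'ROWS' [FORCE]. ROWS is JSON, a list of rows, each a list of 5 numbers: the opening, from 0 (shut) to 1 (fully open), then the shift along the tool's x, y, z each as a share of 0.02 m, from -1 to 1, then the turn about the tool's z as a share of 45 degrees, from -1 to 1. In form: [[gripper, x, y, z, yaw], ...]. A call has 1 to 12 rows; each row shifts and turns the commanded pose from where the row before left it, along the tool's axes as they then stand; what a row does not reach is not made up. A row lasts 1/12 s, in which the tool goes at most 41.7 mm and 7.16 degrees, less where a joint would pass 70% of its speed; a pose out of reach is approached as far as the arm can. A call with a number of a shift or a turn outside -1 to 1 is refused whole. A call with a gripper value outside its range is refused whole. The fingers move at their own pace and stop on an object; FORCE is the grip in N (left out, the last holds). Time passes only in rows, so rows that do not move let the fingers close. It gives the time, the measured TCP pose, the force, the opening and the grip force at its end, in the units of the state.
- env.get_obs(): the state, without advancing time (a new reading comes with each control period).
- read_camera(name): name is "scene" or "side" or "wrist"; returns a dict with "color" (400x640x3 uint8, red, green, blue), "range_z" (400x640 float32, m along the optical axis (not along the pixel's ray), 0 where there is no reading), "mtx" (3x3 intrinsics, pixels), "k1" (the pictures are not rectified: a ray, as slopes to the right and down, at radius r is drawn at 1 + k1 r^2 times it, then the intrinsics apply), "world_from_camera" (4x4, takes a point from camera to world coordinates); the wrist camera has in their place "T_tool_cam" (4x4, takes a point from camera to tool coordinates, whose origin is the TCP and whose axes are the flange's). Camera axes: x right, y down, z forward; pixel columns grow to the right and rows downward; lengths in m; the calibration is good to about 2 mm. A picture is of the moment at which its call begins: read the wrist's pose just before it.
- env.sign_off(): hands the job in; it is judged then, once.
The state is a dict: "time_s": time; "qpos": joint angles; "joint_velocities": joint speeds; "effort": joint torques, N m; "tool_pos": TCP position; "tool_rot": TCP orientation; "force": force on the tool from outside, world axes, zero at the start; "wrist_torque": the same for the moment, N m; "grip_width": finger opening in m; "grasp_force": force on a finger pad.
Only numpy, scipy, OpenCV 4.12 (cv2) and the standard library are available. Lean on these libraries where they do the work, as an engineer would, in place of code of your own. Each camera call takes 0.05 s, during which the arm holds its last target. There are 200 camera calls.

## Working session

There is one attempt and no reset: what is moved stays moved. The work goes in short steps, Python scripts to look and compute and a shell command to move; the robot and the scene stay as the last step left them, time stands still between calls to the robot, and variables do not carry over. Pictures are saved under pics/ and viewed, at most 14 in all, crops included, and the job is handed in when it is done.

```bash
ls; mkdir -p pics
cat > h.py <<'E'
import numpy as np, cv2
from cell import env, read_camera
from scipy.spatial.transform import Rotation as R
def tool():
    o=env.get_obs(); T=np.eye(4); T[:3,:3]=R.from_euler('xyz',o['tool_rot'],degrees=True).as_matrix(); T[:3,3]=o['tool_pos']; return T
def cam(n):
    T=tool(); c=read_camera(n)
    c['W']=c['world_from_camera'] if n!='wrist' else T@np.array(c['T_tool_cam']); return c
def rays(c,uv):
    K=np.array(c['mtx']); k=c['k1']
    p=cv2.undistortPoints(np.float32(uv).reshape(-1,1,2),K,np.array([k,0,0,0.])).reshape(-1,2)
    return np.c_[p,np.ones(len(p))]
def cloud(c):
    h,w=c['range_z'].shape; u,v=np.meshgrid(np.arange(w),np.arange(h))
    r=rays(c,np.c_[u.ravel(),v.ravel()])*c['range_z'].reshape(-1,1)
    W=np.array(c['W']); P=r@W[:3,:3].T+W[:3,3]; P[c['range_z'].ravel()==0]=np.nan
    return P.reshape(h,w,3)
def save(c,n): cv2.imwrite('pics/'+n,c['color'][:,:,::-1])
E
python3 - <<'E'
from h import *
print(env.get_obs())
for n in('scene','side','wrist'):
    c=cam(n); save(c,n+'0.png'); print(n,np.round(np.array(c['W']),3).tolist(),np.array(c['mtx']).tolist(),c['k1'])
    np.savez('/tmp/%s0.npz'%n,P=cloud(c),C=c['color'])
E
```

```text
pics
{'time_s': 0.0, 'qpos': array([77.69956488, 18.4369437 , -4.01598952, 83.1748806 ,  1.2945742 ,
       78.5386305 , -3.258316  ]), 'joint_velocities': array([-0.0052839 ,  0.01212965,  0.00161199,  0.10779866,  0.0127587 ,
       -0.04977933, -0.00191148]), 'effort': array([ 3.62542796e-04, -4.91284382e+01, -4.03770134e-01, -3.12527740e+01,
       -6.39860937e-02,  4.36292519e-02,  1.52546654e-04]), 'tool_pos': array([ 0.14725967, -0.63257703,  0.23848569]), 'tool_rot': array([-1.79894763e+02,  5.10502060e-03,  1.31122225e+01]), 'force': array([ 1.29889474,  0.36411456, -0.12020782]), 'wrist_torque': array([ 0.04441231,  0.01129988, -0.00472369]), 'grasp_force': 0.0, 'grip_width': 0.08725658197448692}
scene [[-0.529, 0.688, -0.497, 1.475], [0.849, 0.433, -0.304, 0.568], [0.006, -0.583, -0.813, 1.639], [0.0, 0.0, 0.0, 1.0]] [[468.51962985234735, 0.0, 312.70201257307644], [0.0, 468.51962985234735, 191.1644151957486], [0.0, 0.0, 1.0]] -0.13405528401877434
side [[0.983, -0.145, 0.116, 0.371], [-0.185, -0.712, 0.677, -0.995], [-0.016, -0.687, -0.727, 1.209], [0.0, 0.0, 0.0, 1.0]] [[400.7676082410908, 0.0, 321.3102917270927], [0.0, 400.7676082410908, 204.44932131353906], [0.0, 0.0, 1.0]] 0.01470104082549224
wrist [[0.226, -0.939, -0.26, 0.219], [-0.974, -0.218, -0.06, -0.617], [-0.001, 0.267, -0.964, 0.385], [0.0, 0.0, 0.0, 1.0]] [[289.1773981919566, 0.0, 316.2455907053989], [0.0, 289.1773981919566, 198.54379025432988], [0.0, 0.0, 1.0]] -0.05293751381151269
```

View pics/scene0.png

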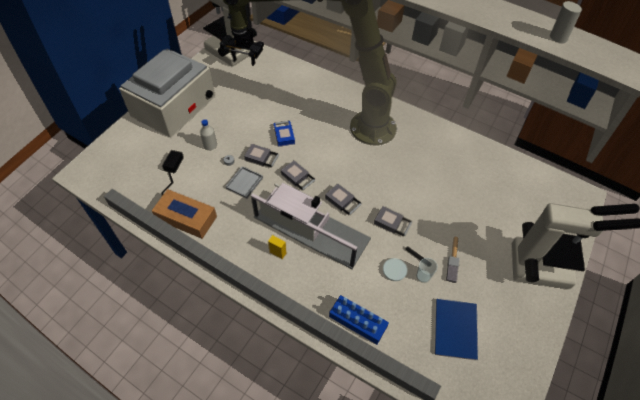

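View pics/side0.png

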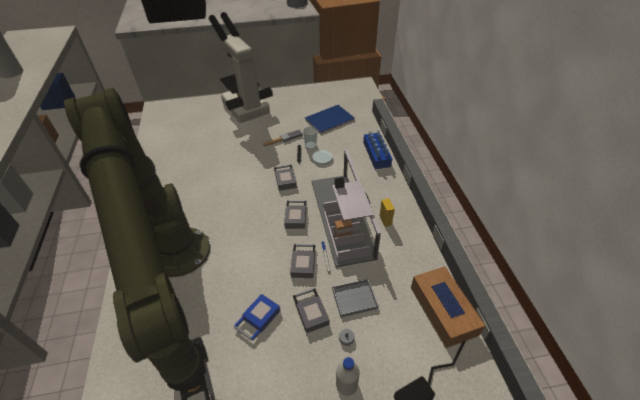

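The scene and side pictures show four grey cases (side px (286,177), (296,214), (303,261), (312,310)) and a blue decoy at (258,315). They also show the carton in the rack at (345,228), the yellow decoy at (387,212), and the tray at (355,298).

```bash
cat > seg.py <<'E'
from h import *
def blobs(P,C,z0,z1,minA=60):
    m=((P[...,2]>z0)&(P[...,2]<z1)&(P[...,0]>0.2)&(P[...,0]<1.0)&(abs(P[...,1])<.75)).astype(np.uint8)
    n,l,s,_=cv2.connectedComponentsWithStats(m,connectivity=4)
    for i in range(1,n):
        if s[i,4]<minA: continue
        q=P[l==i]; (c,wh,a)=cv2.minAreaRect(q[:,:2].astype(np.float32)*1000)
        print(s[i,:5],'xy',np.round(c,1),'wh',np.round(wh,1),'a',round(a,1),'zmed',round(float(np.median(q[:,2])),4),'rgb',np.median(C[l==i],0))
E
python3 - <<'E'
from seg import *
for n in('scene','side'):
    d=np.load('/tmp/%s0.npz'%n);P,C=d['P'],d['C']
    print(n,'bench z',np.nanmedian(P[...,2][(abs(P[...,2])<.02)]))
    print('34');blobs(P,C,.024,.042)
    print('95-105');blobs(P,C,.085,.114,20)
    print('keeper');blobs(P,C,.15,.175,20)
    print('grip');blobs(P,C,.19,.21,5)
    print('tray');blobs(P,C,.011,.023,30)
E
```

```text
scene bench z 0.0007169103193973569
34
[274 124  21  20 280] xy [ 280.5 -323.4] wh [113.8  81.8] a 42.4 zmed 0.0333 rgb [ 40.  66. 146.]
[244 144  28  20 301] xy [ 445.9 -354.9] wh [ 90.7 107.2] a 11.3 zmed 0.0335 rgb [98. 94. 96.]
[162 152  21  19 151] xy [ 682.3 -657.5] wh [105.2  68.7] a 18.6 zmed 0.0367 rgb [14. 13. 14.]
[281 161  28  24 330] xy [ 445.7 -155.8] wh [103.   85.9] a 78.3 zmed 0.033 rgb [99. 94. 96.]
[325 184  29  25 365] xy [450.9  72.3] wh [101.2  84.7] a 78.7 zmed 0.0333 rgb [96. 91. 93.]
[374 207  30  24 405] xy [440.1 300.1] wh [86.6 96.2] a 3.2 zmed 0.0332 rgb [95. 91. 92.]
[169 222  37  14  80] xy [ 923.8 -367.8] wh [ 33.6 154.2] a 19.9 zmed 0.0327 rgb [58. 39. 23.]
95-105
[200 127  14  12  86] xy [ 513.2 -578.7] wh [54.3 61.4] a 51.8 zmed 0.1024 rgb [130.  127.  115.5]
[259 202  22  13  44] xy [ 690.6 -113.3] wh [  7.9 100. ] a 0.6 zmed 0.0926 rgb [66. 64. 58.]
[290 219  13   6  22] xy [687.7  12.9] wh [53.7  9. ] a 89.4 zmed 0.0916 rgb [65. 64. 58.]
[268 235  17  14 135] xy [804.4  -3.2] wh [37.6 61. ] a 0.2 zmed 0.094 rgb [196. 163.  18.]
keeper
[201 119   
[... 4332 characters left out ...]
4.4] a 3.2 zmed 0.0166 rgb [91. 89. 85.]
[411 285  18  31  57] xy [ 801.  -375.5] wh [  4.5 116. ] a 8.6 zmed 0.0174 rgb [61. 47. 35.]
[298 289  12   7  32] xy [ 427.3 -277.8] wh [40.2 10.6] a 12.2 zmed 0.0204 rgb [105.  101.5  95. ]
[306 322  24  10  39] xy [ 450.4 -406.1] wh [77.5  3.9] a 10.6 zmed 0.0162 rgb [47. 45. 43.]
[436 327  16  20  46] xy [ 821.8 -514. ] wh [16.1 62.7] a 21.2 zmed 0.0166 rgb [59. 45. 33.]
[482 333  12  18  40] xy [ 952.9 -553. ] wh [ 5.7 55.5] a 4.9 zmed 0.0176 rgb [39. 38. 35.]
[339 335  15   9  67] xy [ 528.4 -466.1] wh [24.3 44.5] a 72.1 zmed 0.0209 rgb [106. 105. 100.]
[498 363  17  32  73] xy [ 953.2 -665.1] wh [87.7  5.7] a 90.0 zmed 0.0172 rgb [39. 38. 36.]
```

Run:
```python
import cv2
a=cv2.imread('pics/side0.png')[150:350,225:415]; b=cv2.resize(a,(760,800),interpolation=3)
cv2.imwrite('pics/sidecrop.png',cv2.resize(a,(570,600),interpolation=cv2.INTER_CUBIC))
```

```text
(no output)
```

View pics/sidecrop.png

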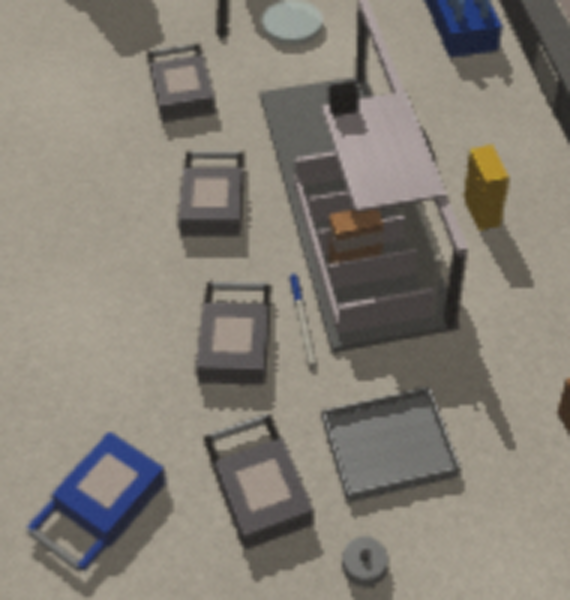

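The crop confirms four grey cases, all with handles towards +y. The blue one at crop (95,490) and the yellow carton at (487,185) are decoys, and the cardboard carton is at (355,230). I'm squaring the tool and moving above the keeper grip at about (0.622, 0.057).

```bash
python3 -m jog '[[0.7,0,0,-0.5,0.146],[0.7,0,0,-0.5,0.145],[0.7,0.68,-0.98,0,0],[0.7,0.68,-0.98,0,0],[0.7,0.68,-0.98,0,0],[0.7,0.68,-0.98,0,0],[0.7,0.68,-0.98,0,0],[0.7,0.68,-0.98,0,0],[0.7,0.68,-0.98,0,0],[0.7,0.68,-0.98,0,0],[0.7,0.68,-0.98,0,0],[0.7,0.68,-0.98,0,0]]' 30
python3 -m jog '[[0.7,0.68,-0.98,0,0],[0.7,0.68,-0.98,0,0],[0.7,0.68,-0.98,0,0],[0.7,0.68,-0.98,0,0],[0.7,0.68,-0.98,0,0],[0.7,0.68,-0.98,0,0],[0.7,0.68,-0.98,0,0],[0.7,0.68,-0.98,0,0],[0.7,0.68,-0.98,0,0],[0.7,0.68,-0.98,0,0],[0.7,0.68,-0.98,0,0],[0.7,0.68,-0.98,0,0]]'
python3 -m jog '[[0.7,0.68,-0.98,0,0],[0.7,0.68,-0.98,0,0],[0.7,0.68,-0.98,0,0],[0.7,0.68,-0.98,0,0],[0.7,0.68,-0.98,0,0],[0.7,0.68,-0.98,0,0],[0.7,0.68,-0.98,0,0],[0.7,0.68,-0.98,0,0],[0.7,0.68,-0.98,0,0],[0.7,0.68,-0.98,0,0],[0.7,0.68,-0.98,0,0]]'
python3 - <<'E'
from seg import *
print(tool()[:3,3],env.get_obs()['tool_rot'])
c=cam('wrist');save(c,'w1.png');P=cloud(c)
print('grip');blobs(P,c['color'],.19,.21,50)
print('keeper');blobs(P,c['color'],.158,.172,200)
print('carton');blobs(P,c['color'],.09,.114,100)
np.savez('/tmp/w1.npz',P=P,C=c['color'])
E
```

```text
time_s: 1.15
tool_pos: [0.2838, -0.4358, 0.2593]
tool_rot: [-180.0, 0.0, 0.0]
force: [-0.1, -0.2, 0.1]
grip_width: 0.0605
grasp_force: 0.0
time_s: 2.15
tool_pos: [0.4468, -0.2007, 0.2594]
tool_rot: [180.0, 0.0, 0.0]
force: [0.2, 0.2, -0.3]
grip_width: 0.061
grasp_force: 0.0
time_s: 3.07
tool_pos: [0.5964, 0.0146, 0.2592]
tool_rot: [180.0, 0.0, -0.0]
force: [0.8, -0.8, 0.6]
grip_width: 0.0609
grasp_force: 0.0
[0.59640943 0.01463149 0.2591875 ] [ 1.79989437e+02  3.27856545e-02 -3.82988330e-03]
grip
[ 241  161   35   48 1488] xy [622.6  56.6] wh [34.6 22.6] a 1.1 zmed 0.2024 rgb [71. 69. 68.]
keeper
[  238    61   235   144 28597] xy [656.5 -18.7] wh [115.2 188.5] a 0.9 zmed 0.1668 rgb [233. 227. 229.]
carton
[ 64  95  21   6 102] xy [695.2 270. ] wh [16.9  5.5] a 89.3 zmed 0.1 rgb [57.5 56.  57.5]
```

View pics/w1.png

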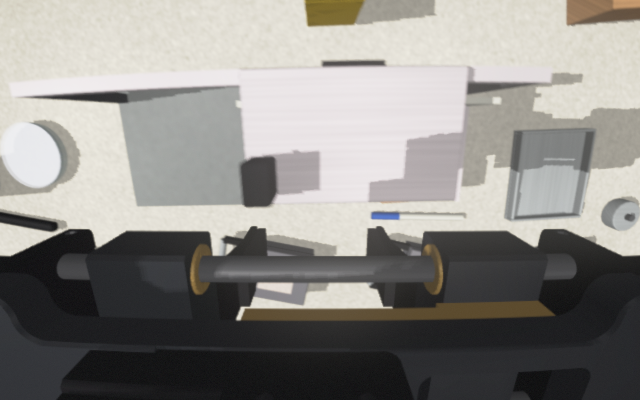

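The wrist view shows the grip block at px (258,181), the plate at (345,135) and the tray at (552,170). The grip is at (0.6226, 0.0566) and the rack yaw is about 1°. Next I descend, grip and slide.

```bash
python3 -m jog '[[0.7,0.65,-1,0,0],[0.7,0.65,-1,0,0],[0.7,0,-0.1,0,0],[0.7,0,0,0.9,0],[0.7,0,0,0.9,0],[0.7,0,0,0.9,0],[0.7,0,0,0.75,0],[0.2,0,0,0,0],[0.2,0,0,0,0],[0.2,0,0,0,0],[0.2,0,0,0,0],[0.2,0,0,0,0]]' 25
python3 -m jog '[[0.2,-0.01,-0.5,0,0],[0.2,-0.02,-1,0,0],[0.2,-0.02,-1,0,0],[0.2,-0.02,-1,0,0],[0.2,-0.02,-1,0,0],[0.2,-0.02,-1,0,0],[0.2,-0.02,-1,0,0],[0.2,-0.02,-1,0,0],[0.2,-0.02,-0.8,0,0],[0.2,0,-0.3,0,0],[0.2,0,0,0,0]]'
python3 - <<'E'
from seg import *
print(tool()[:3,3],env.get_obs()['tool_rot'])
c=cam('wrist');P=cloud(c);c2=cam('side');P2=cloud(c2)
for p,k,a in((P,c,50),(P2,c2,5)): 
  print('grip');blobs(p,k['color'],.19,.21,a)
print('carton');blobs(P2,c2['color'],.085,.114,30)
E
```

```text
time_s: 4.12
tool_pos: [0.6227, 0.0559, 0.1919]
tool_rot: [180.0, -0.1, 0.0]
force: [0.8, 0.2, -0.0]
grip_width: 0.0355
grasp_force: 0.0
time_s: 5.03
tool_pos: [0.6194, 0.2308, 0.1912]
tool_rot: [-179.9, -0.2, 0.2]
force: [5.0, 2.6, -1.1]
grip_width: 0.0219
grasp_force: 24.9
[0.61936127 0.2308391  0.19116601] [-179.87868525   -0.19723283    0.19881169]
grip
[ 271  226   92   30 1833] xy [630.6 229.9] wh [44.5 13.1] a 88.5 zmed 0.2021 rgb [54. 53. 52.]
[297 283  41  10 392] xy [606.6 229.6] wh [ 7.4 21.5] a 0.7 zmed 0.2028 rgb [43. 42. 42.]
grip
carton
[352 190  20  52 117] xy [680.2 -43. ] wh [  4.9 250.7] a 1.8 zmed 0.1021 rgb [69. 67. 60.]
[382 198  13  15 119] xy [797.2  -5. ] wh [33.7 64.9] a 2.0 zmed 0.0944 rgb [177. 144.  48.]
[335 218  18  13 172] xy [608.8 -71.9] wh [37.6 61.3] a 90.0 zmed 0.1033 rgb [90.5 68.  55. ]
[336 361  24  24 229] xy [ 501.1 -593.8] wh [54.7 63.3] a 74.2 zmed 0.1048 rgb [94. 91. 83.]
```

Now a slow creep to the stop, watching the force.

```bash
python3 -m jog '[[0.2,0,-0.25,0,0],[0.2,0,-0.25,0,0],[0.2,0,-0.25,0,0],[0.2,0,0,0,0]]'; python3 -m jog '[[0.2,0,-0.2,0,0],[0.2,0,-0.2,0,0],[0.2,0,0,0,0]]';python3 -m jog '[[0.2,0,-0.2,0,0],[0.2,0,0,0,0]]'
```

```text
time_s: 5.47
tool_pos: [0.6193, 0.237, 0.191]
tool_rot: [179.4, 0.1, -0.2]
force: [-2.6, -11.9, 7.2]
grip_width: 0.0216
grasp_force: 25.1
time_s: 5.72
tool_pos: [0.6194, 0.2373, 0.1908]
tool_rot: [178.8, 0.2, -0.5]
force: [-5.8, -25.6, 12.2]
grip_width: 0.0221
grasp_force: 25.0
time_s: 5.88
tool_pos: [0.6195, 0.2374, 0.1907]
tool_rot: [178.4, 0.3, -0.7]
force: [-8.2, -31.4, 16.2]
grip_width: 0.0222
grasp_force: 24.8
```

The keeper stop is reached: grip at y≈0.237, so the rack origin is about (0.624, -0.038) with 1° yaw. I release, rise, and look at the carton from the wrist.

```bash
python3 -m jog '[[0.2,0,0.65,0,0],[0.7,0,0,0,0],[0.7,0,0,0,0],[0.7,0,0,0,0],[0.7,0,0,0,0],[0.7,0,0,-0.9,0],[0.7,0,0,-0.9,0],[0.7,0,0,-0.9,0],[0.7,0,0,-0.9,0],[0.7,-0.4,1,0,0],[0.7,-0.4,1,0,0],[0.7,-0.4,1,0,0]]'
python3 -m jog '[[0.7,-0.4,1,0,0],[0.7,-0.4,1,0,0],[0.7,-0.4,1,0,0],[0.7,-0.4,1,0,0],[0.7,0,1,0,0],[0.7,0,1,0,0],[0.7,0,1,0,0],[0.7,0,1,0,0],[0.7,0,1,0,0],[0.7,0,1,0,0],[0.7,0,1,0,0],[0.7,0,1,0,0]]'
python3 - <<'E'
from seg import *
T=tool();print(T[:3,3],env.get_obs()['tool_rot'],env.get_obs()['force'])
c=cam('wrist');P=cloud(c);c2=cam('scene');P2=cloud(c2);save(c,'w2.png')
print('grip');blobs(P2,c2['color'],.19,.21,5)
print('carton');blobs(P,c['color'],.09,.114,100)
print('divid');blobs(P,c['color'],.048,.065,60)
print('tray');blobs(P,c['color'],.011,.025,200)
E
```

```text
time_s: 6.88
tool_pos: [0.5931, 0.1848, 0.2624]
tool_rot: [-179.8, 0.1, 0.3]
force: [-1.0, -1.1, 0.1]
grip_width: 0.0608
grasp_force: 0.0
time_s: 7.88
tool_pos: [0.5627, -0.0561, 0.2622]
tool_rot: [-179.9, 0.0, 0.2]
force: [0.6, 0.3, -0.4]
grip_width: 0.0613
grasp_force: 0.0
[ 0.56266237 -0.05606987  0.26220038] [-1.79871820e+02  2.49909861e-02  2.20585731e-01] [ 0.63326156  0.2864449  -0.44361278]
grip
[353 217  10  10  60] xy [622.5 237.5] wh [34.8 23.4] a 6.4 zmed 0.1998 rgb [17. 16. 16.]
carton
[426  42  23  14 174] xy [ 703.3 -173.2] wh [18.3  9.6] a 50.6 zmed 0.1015 rgb [80. 79. 77.]
[170  67 259  10 939] xy [682.5 -38.2] wh [  1.5 251.4] a 1.1 zmed 0.1022 rgb [116. 116. 110.]
[ 314  113   34   60 1824] xy [611.7 -71.8] wh [60.5 32.3] a 3.4 zmed 0.1058 rgb [211. 164. 119.]
divid
[ 190   75  222  103 3284] xy [625.8 -39.3] wh [114.8 253.4] a 1.1 zmed 0.0565 rgb [159. 153. 154.]
tray
[351  80  48  88 489] xy [ 628.5 -131.3] wh [111.   56.7] a 0.7 zmed 0.0145 rgb [113. 112. 110.]
[259  81  43  89 400] xy [626.5  -9.8] wh [111.8  49.9] a 1.4 zmed 0.0153 rgb [107. 106. 103.]
[207  83  49  88 504] xy [625.2  54.6] wh [111.3  54.8] a 1.3 zmed 0.0169 rgb [105. 101. 102.]
[ 465  103   89   97 1605] xy [ 594.6 -321.9] wh [130.4 112.2] a 3.1 zmed 0.018 rgb [139. 141. 140.]
[568 178  37  33 831] xy [ 535.9 -453. ] wh [46.7 48.4] a 25.1 zmed 0.0228 rgb [172. 175. 174.]
[171 213  79  19 493] xy [482.2  98.2] wh [112.7  27.3] a 78.9 zmed 0.0215 rgb [73. 72. 72.]
[324 216  57  40 565] xy [ 465.  -108.9] wh [70.9 61.3] a 76.9 zmed 0.022 rgb [116. 114. 110.]
[498 221  52  11 210] xy [ 485.8 -363.4] wh [ 2.8 73.3] a 10.1 zmed 0.0179 rgb [77.  76.  75.5]
[ 28 228  42  18 243] xy [475.3 356.5] wh [22.2 69.6] a 21.6 zmed 0.0214 rgb [67. 67. 63.]
```

View pics/w2.png

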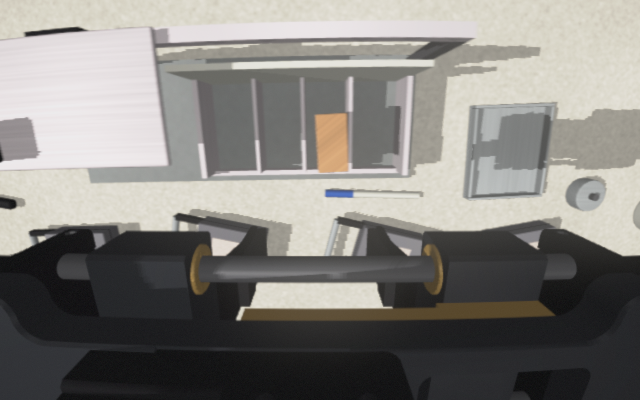

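The wrist view shows the carton top at px (331,143), i.e. world (0.612, -0.072). The tray is at (510,150), i.e. (0.594, -0.322), and the bay is empty otherwise. I grasp the carton and carry it.

```bash
python3 -m jog '[[0.7,0.8,0.26,0,0],[0.7,0.8,0.26,0,0],[0.7,0.85,0.27,0,-0.075],[0.7,0,0,1,0],[0.7,0,0,1,0],[0.7,0,0,1,0],[0.7,0,0,1,0],[0.7,0,0,1,0],[0.7,0,0,1,0],[0.7,0,0,1,0],[0.7,0,0,1,0],[0.7,0,0,1,0]]' 15
python3 -m jog '[[0.7,0,0,0.1,0],[0.7,0,0,0,0],[0.2,0,0,0,0],[0.2,0,0,0,0],[0.2,0,0,0,0],[0.2,0,0,0,0],[0.2,0,0,0,0],[0.2,0,0,0,0],[0.2,0,0,0,0]]'
```

```text
time_s: 8.98
tool_pos: [0.6118, -0.0701, 0.0815]
tool_rot: [-179.8, -0.0, 3.6]
force: [0.4, -0.0, -0.3]
grip_width: 0.0612
grasp_force: 0.0
time_s: 9.73
tool_pos: [0.612, -0.074, 0.0812]
tool_rot: [180.0, -0.1, 3.4]
force: [-0.4, 0.3, 3.1]
grip_width: 0.0319
grasp_force: 15.0
```

```bash
python3 -m jog '[[0.2,0,0,-0.5,0],[0.2,0,0,-1,0],[0.2,0,0,-1,0],[0.2,0,0,-1,0],[0.2,0,0,-0.8,0.075],[0.2,-0.07,0.9,0,0],[0.2,-0.07,0.9,0,0],[0.2,-0.07,0.9,0,0],[0.2,-0.07,0.9,0,0],[0.2,-0.07,0.9,0,0],[0.2,-0.07,0.9,0,0],[0.2,-0.07,0.9,0,0]]'
python3 -m jog '[[0.2,-0.07,0.9,0,0],[0.2,-0.07,0.9,0,0],[0.2,-0.07,0.9,0,0],[0.2,-0.07,0.9,0,0],[0.2,-0.07,0.9,0,0],[0.2,-0.07,0.9,0,0],[0.2,-0.07,0.85,0,0],[0.2,0,0,0,0]]'
python3 - <<'E'
from seg import *
print(tool()[:3,3])
c=cam('side');P=cloud(c)
print('carton');blobs(P,c['color'],.145,.2,30)
save(c,'s3.png')
E
```

```text
time_s: 10.73
tool_pos: [0.6016, -0.2009, 0.167]
tool_rot: [180.0, 0.0, 0.0]
force: [0.2, 0.2, -0.6]
grip_width: 0.0323
grasp_force: 15.0
time_s: 11.4
tool_pos: [0.5903, -0.3306, 0.1664]
tool_rot: [179.8, 0.1, -0.3]
force: [-0.4, -1.8, -0.8]
grip_width: 0.032
grasp_force: 15.0
[ 0.59033008 -0.33058733  0.16639488]
carton
[323 149  31  18 353] xy [647.8 224. ] wh [112.5 109.3] a 3.1 zmed 0.1666 rgb [172. 160. 158.]
[374 219   7  17  59] xy [ 704.2 -152.3] wh [13.4 63.3] a 1.1 zmed 0.1562 rgb [165. 153. 150.]
[346 267   6  17  41] xy [ 561.6 -333.4] wh [11.1 32.1] a 6.3 zmed 0.1644 rgb [72. 64. 54.]
[343 357  11  13 117] xy [ 501.4 -590.2] wh [28.2 26.2] a 77.3 zmed 0.1608 rgb [ 45.  67. 127.]
```

```bash
python3 -m jog '[[0.2,0.15,-0.4,0,0],[0.2,0,0,1,0],[0.2,0,0,1,0],[0.2,0,0,1,0],[0.2,0,0,0.8,0],[0.2,0,0,0.4,0],[0.2,0,0,0.3,0],[0.2,0,0,0,0],[0.2,0,0,0,0]]'
python3 -m jog '[[0.45,0,0,0,0],[0.5,0,0,0,0],[0.5,0,0,0,0],[0.5,0,0,-0.7,0],[0.5,0,0,-1,0],[0.5,0,0,-1,0],[0.5,0,0,-1,0],[0.5,0,0,-1,0],[0.5,0,0,-1,0],[0.5,0,0,-1,0],[0.5,0,0,-1,0]]'
python3 - <<'E'
from seg import *
print(tool()[:3,3])
for n,a in(('side',100),('scene',60)):
    c=cam(n);P=cloud(c)
    print(n,'carton');blobs(P,c['color'],.08,.11,20)
    print('cases');blobs(P,c['color'],.024,.042,200)
save(c,'s4.png')
E
```

```text
time_s: 12.2
tool_pos: [0.596, -0.3162, 0.0775]
tool_rot: [180.0, -0.1, 0.1]
force: [0.4, -0.7, -0.5]
grip_width: 0.032
grasp_force: 15.0
time_s: 13.12
tool_pos: [0.5952, -0.317, 0.2332]
tool_rot: [180.0, -0.1, 0.0]
force: [0.5, 0.2, -0.5]
grip_width: 0.0433
grasp_force: 0.0
[ 0.59517875 -0.31700358  0.23324721]
side carton
[303 126  15  12  71] xy [586.3 524.8] wh [73.4 69.8] a 50.7 zmed 0.0863 rgb [105. 105.  99.]
[382 198  13  16 134] xy [796.5  -6. ] wh [33.4 65.3] a 3.6 zmed 0.0941 rgb [182. 150.  47.]
[375 239   5   8  24] xy [ 701.8 -179.6] wh [11.  17.9] a 45.7 zmed 0.0955 rgb [41.5 39.5 36.5]
[346 276  20  14 219] xy [ 593.3 -318.1] wh [35.2 60. ] a 89.1 zmed 0.0984 rgb [149. 108.  72.]
[336 363  24  24 194] xy [ 501.4 -598. ] wh [50.5 62.7] a 84.0 zmed 0.1023 rgb [98.  94.5 86. ]
cases
[275 169  22  18 294] xy [436.  299.7] wh [ 79.9 112.8] a 2.8 zmed 0.0337 rgb [108.  103.5 102. ]
[284 206  22  20 383] xy [446.1  68.2] wh [99.8 80.2] a 79.4 zmed 0.034 rgb [108. 103. 102.]
[436 235  39  75 204] xy [ 952.3 -294.7] wh [  7.3 315. ] a 0.3 zmed 0.0338 rgb [46. 43. 41.]
[290 248
[... 1015 characters left out ...]
d 0.0939 rgb [204. 170.  19.]
[351 253   5   6  22] xy [701.3 273. ] wh [12.1 16.9] a 32.2 zmed 0.0964 rgb [30.5 30.  30. ]
[419 258  19  12  52] xy [577.6 523.5] wh [48.9 70.5] a 25.7 zmed 0.0874 rgb [141.5 142.5 132.5]
cases
[274 125  21  19 275] xy [ 280.1 -322.9] wh [112.6  81.1] a 43.6 zmed 0.0333 rgb [ 41.  69. 153.]
[244 146  26  19 259] xy [ 446.2 -352.4] wh [ 89.3 104.9] a 5.9 zmed 0.0332 rgb [103.  98. 100.]
[281 161  28  23 331] xy [ 445. -159.] wh [99.7 86.7] a 78.2 zmed 0.033 rgb [104.  99. 101.]
[325 184  29  24 371] xy [451.6  72.2] wh [99.6 85.1] a 78.3 zmed 0.033 rgb [101.  96.  98.]
[375 207  29  23 391] xy [441.2 299.9] wh [83.2 96.3] a 3.5 zmed 0.0338 rgb [100.  96.  96.]
```

The carton stands in the tray at about (0.595, -0.317), with its top at z≈0.098. Next I measure the cases.

```bash
cat > cases.py <<'E'
from seg import *
def cases():
    for n in('side','scene'):
        c=cam(n);P=cloud(c);C=c['color'].astype(int)
        m=((P[...,2]>.029)&(P[...,2]<.042)&(P[...,0]>.3)&(P[...,0]<.56)&(abs(P[...,1])<.6)&(C.max(2)-C.min(2)<25)).astype(np.uint8)
        k,l,s,_=cv2.connectedComponentsWithStats(m,connectivity=4)
        for i in range(1,k):
            if s[i,4]<120: continue
            q=P[l==i][:,:2]; ctr,wh,a=cv2.minAreaRect((q*1000).astype(np.float32)); 
            a=a if wh[0]>wh[1] else a+90
            ax=np.array([np.cos(np.radians(a)),np.sin(np.radians(a))]); ax*=np.sign(ax[1]); per=np.array([ax[1],-ax[0]])
            b=np.array(ctr)/1000+ax*.0855
            d=P[...,:2]-b; u=d@ax; v=d@per
            w=(abs(u)<.02)&(abs(v)<.055)&(P[...,2]>.010)&(P[...,2]<.03)
            print(n,'ctr',np.round(ctr,1),'wh',np.round(wh,1),'ax',round(a%180,1),'bar',np.round(b,4),'obs u,v mm',np.round(1000*np.array([np.median(u[w]),(np.percentile(v[w],3)+np.percentile(v[w],97))/2]),1),w.sum())
if __name__=='__main__': cases()
E
python3 cases.py
```

```text
side ctr [436.5 293. ] wh [ 79.4 101.7] ax 91.5 bar [0.4343 0.3784] obs u,v mm [ -3.5 -27.5] 17
side ctr [445.8  67.1] wh [96.3 79.7] ax 77.7 bar [0.464  0.1507] obs u,v mm [0.5 0.4] 65
side ctr [ 440.3 -161.8] wh [99.2 79.9] ax 76.7 bar [ 0.4599 -0.0786] obs u,v mm [-0.9 -0.7] 69
side ctr [ 442.6 -360.3] wh [80.3 97.7] ax 100.7 bar [ 0.4267 -0.2763] obs u,v mm [-2.6 -0.6] 84
scene ctr [ 447.7 -348.1] wh [84.2 78.2] ax 10.4 bar [ 0.5318 -0.3327] obs u,v mm [  6.4 -28.3] 17
scene ctr [ 445.4 -157.9] wh [98.3 81.4] ax 78.2 bar [ 0.4629 -0.0742] obs u,v mm [-2.3  2.2] 57
scene ctr [452.4  72.7] wh [98.3 82.9] ax 76.3 bar [0.4726 0.1557] obs u,v mm [-3.7 -3. ] 59
scene ctr [443.1 300.1] wh [86.7 95.4] ax 90.7 bar [0.442  0.3856] obs u,v mm [-3.4 -6.1] 64
```

```bash
python3 -m jog '[[0.35,-0.93,-0.24,0,0],[0.35,-0.93,-0.24,0,0],[0.35,-0.93,-0.24,0,0],[0.35,-0.93,-0.24,0,0],[0.35,-0.93,-0.24,0,0],[0.35,-0.93,-0.24,0,0],[0.35,-0.93,-0.24,0,0],[0.35,-0.93,-0.24,0,0],[0.35,-0.93,-0.24,0,0],[0.35,0,0,0.9,-0.117],[0.35,0,0,0.9,-0.117],[0.35,0,0,0.9,0]]' 8
python3 - <<'E'
from seg import *
T=tool();print(T[:3,3])
c=cam('wrist');save(c,'w3.png');P=cloud(c)
b=np.array([.428,-.274]);a=np.radians(100.5);ax=np.array([np.cos(a),np.sin(a)]);per=np.array([ax[1],-ax[0]])
d=P[...,:2]-b;u=d@ax;v=d@per
w=(abs(u)<.022)&(abs(v)<.06)&(P[...,2]>.012)&(P[...,2]<.03)
print(w.sum(),np.round(1000*np.nanpercentile(u[w],[2,50,98]),1),np.round(1000*np.nanpercentile(v[w],[2,50,98]),1))
ys,xs=np.where(w);print(xs.min(),xs.max(),ys.min(),ys.max())
E
```

```text
time_s: 14.32
tool_pos: [0.4267, -0.2737, 0.1754]
tool_rot: [180.0, 0.0, 10.7]
force: [-0.5, -0.5, -0.1]
grip_width: 0.0304
grasp_force: 0.0
[ 0.42671355 -0.27368642  0.17541784]
887 [-20.8  -4.5   1.9] [-38.    2.2  40.9]
314 337 149 223
```

View pics/w3.png

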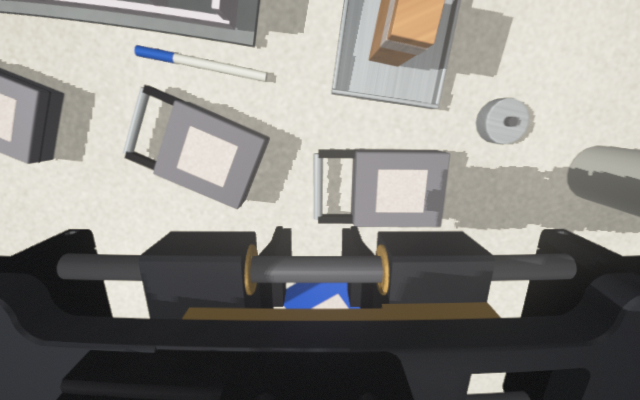

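The wrist view shows case A's bar at px (317,186) and case B's bar at about (138,122). Refining both:

```bash
cat > bar.py <<'E'
from seg import *
import sys
def bar(P,bx,by,deg):
    b=np.array([bx,by]);a=np.radians(deg);ax=np.array([np.cos(a),np.sin(a)]);per=np.array([ax[1],-ax[0]])
    d=P[...,:2]-b;u=d@ax;v=d@per; z=P[...,2]
    w=(abs(u)<.022)&(abs(v)<.022)&(z>.012)&(z<.03)
    pf=np.polyfit(v[w],u[w],1); u0=np.median(u[w])
    w2=(abs(u-u0)<.005)&(abs(v)<.06)&(z>.012)&(z<.03)
    lo,hi=np.percentile(v[w2],[1,99]); v0=(lo+hi)/2
    p=b+ax*u0+per*v0
    print('bar n',w.sum(),'u',round(u0*1e3,1),'v span',np.round([lo*1e3,hi*1e3],1),'tilt',round(-np.degrees(np.arctan(pf[0])),1),'mid',np.round(p,4),'z',round(float(np.median(z[w])),4))
    T=tool();print('tool',np.round(T[:3,3],4),'move tool xy mm',np.round(1000*(T[:3,:3].T@np.r_[p-T[:2,3],0])[:2],1))
if __name__=='__main__':
    P=cloud(cam('wrist'))
    f=list(map(float,sys.argv[1:]))
    for i in range(0,len(f),3): bar(P,*f[i:i+3])
E
python3 bar.py .428 -.274 100.5 .461 -.076 77
```

```text
bar n 384 u -2.0 v span [-37.  40.] tilt 0.8 mid [ 0.4298 -0.2757] z 0.0221
tool [ 0.4249 -0.2725  0.173 ] move tool xy mm [4.2 4.1]
bar n 462 u -2.9 v span [-36.9  41.6] tilt 0.1 mid [ 0.4626 -0.0794] z 0.0217
tool [ 0.4249 -0.2725  0.173 ] move tool xy mm [  72.3 -182.9]
```

```bash
python3 -m jog '[[0.35,0.2,0.2,0,0],[0.35,0,0,1,0],[0.35,0,0,1,0],[0.35,0,0,1,0],[0.35,0,0,1,0],[0.35,0,0,1,0],[0.35,0,0,1,0],[0.35,0,0,0.8,0],[0.35,0,0,0.5,0],[0.35,0,0,0.3,0],[0.35,0,0,0,0],[0.35,0,0,0,0]]' 8
```

```text
time_s: 15.42
tool_pos: [0.4331, -0.2774, 0.0253]
tool_rot: [180.0, -0.0, 10.5]
force: [-0.2, -0.5, 0.3]
grip_width: 0.0303
grasp_force: 0.0
```

```bash
python3 -m jog '[[0.35,0,0,0.25,0],[0,0,0,0,0],[0,0,0,0,0],[0,0,0,0,0],[0,0,0,0,0],[0,0,0,0,0],[0,0,0,0,0]]' 8
python3 -m jog '[[0,0,0,-0.3,0],[0,0,0,-0.5,0],[0,0,0,-0.5,0],[0,0,0,-0.5,0],[0,0,0,-0.6,0],[0,0,0,-0.6,0],[0,0,0,-0.6,0],[0,0,0,-0.6,0],[0,0,0,-0.6,0],[0,0,0,-0.6,0],[0,0,0,-0.6,0],[0,0,0,-0.6,0]]'
python3 -m jog '[[0,0,0,-0.6,0],[0,0,0,-0.6,0],[0,0,0,-0.6,0],[0,0,0,-0.6,0],[0,0,0,-0.6,0],[0,0,0,-0.6,0],[0,0,0,-0.6,0],[0,0,0,0,0],[0,0,0,0,0],[0,0,0,0,0]]'
python3 - <<'E'
from h import *
c=cam('side');cv2.imwrite('pics/s5.png',cv2.resize(c['color'][200:360,220:420,::-1],(750,600)))
print(tool()[:3,3])
E
```

```text
time_s: 16.0
tool_pos: [0.4324, -0.2764, 0.0198]
tool_rot: [-180.0, 0.0, 10.6]
force: [-0.5, 2.4, 3.3]
grip_width: 0.0095
grasp_force: 8.0
time_s: 17.0
tool_pos: [0.4321, -0.2767, 0.1524]
tool_rot: [-180.0, 0.0, 10.5]
force: [0.1, 0.9, -5.1]
grip_width: 0.0096
grasp_force: 8.0
time_s: 17.83
tool_pos: [0.432, -0.2768, 0.235]
tool_rot: [-180.0, 0.1, 10.5]
force: [-0.5, 0.0, -3.5]
grip_width: 0.0098
grasp_force: 8.0
[ 0.43181141 -0.2767401   0.23466307]
```

View pics/s5.png

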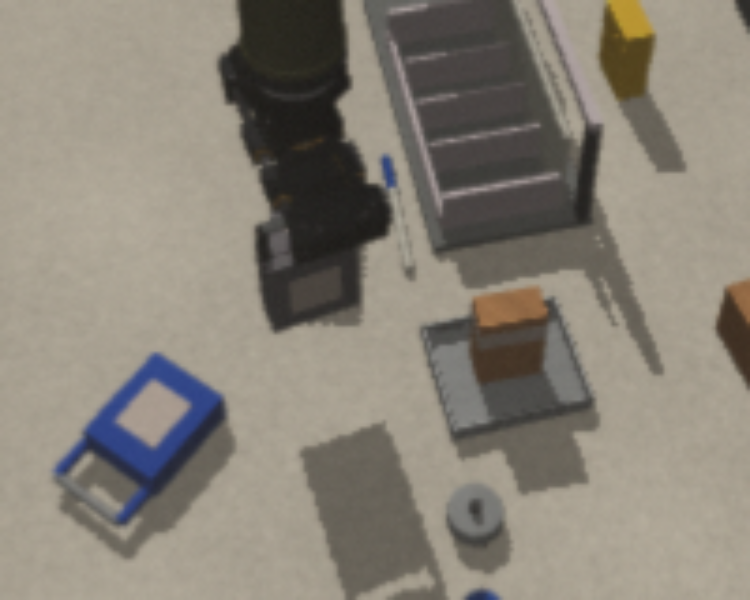

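Case A hangs nearly plumb under the gripper, at crop px (310,275). I tighten the grip, square it to the rack, and carry it to slot 1 at (0.628, -0.128).

```bash
python3 -m jog '[[0,0,0,0,0.106],[0,0,0,0,0.106],[0,0.5,-0.4,0,0],[0,0.98,-0.74,0,0],[0,0.98,-0.74,0,0],[0,0.98,-0.74,0,0],[0,0.98,-0.74,0,0],[0,0.98,-0.74,0,0],[0,0.98,-0.74,0,0],[0,0.98,-0.74,0,0],[0,0.98,-0.74,0,0],[0,0.98,-0.74,0,0]]' 25
python3 -m jog '[[0,0.48,-0.4,0,0],[0,0,0,0,0],[0,0,0,0,0]]'
python3 - <<'E'
from seg import *
print(tool()[:3,3])
for n in('side','scene'):
    c=cam(n);P=cloud(c)
    w=(abs(P[...,0]-.62)<.06)&(abs(P[...,1]+.128)<.06)&(P[...,2]>.09)&(P[...,2]<.19)
    q=P[w]; 
    print(n,w.sum())
    for z in np.arange(.09,.19,.015):
        s=q[(q[:,2]>=z)&(q[:,2]<z+.015)]
        if len(s)>5: print(round(z,3),np.round(np.percentile(s[:,0],[3,97])*1e3),np.round(np.percentile(s[:,1],[3,50,97])*1e3))
E
```

```text
time_s: 18.88
tool_pos: [0.6165, -0.1319, 0.2341]
tool_rot: [-180.0, 0.1, 1.0]
force: [0.1, 0.4, -3.1]
grip_width: 0.009
grasp_force: 25.0
time_s: 19.13
tool_pos: [0.6251, -0.1241, 0.2345]
tool_rot: [-180.0, 0.1, 1.1]
force: [0.1, -1.0, -4.2]
grip_width: 0.0091
grasp_force: 25.0
[ 0.62509317 -0.12410532  0.23448762]
side 524
0.09 [580. 657.] [-143. -140. -121.]
0.105 [580. 656.] [-142. -140. -112.]
0.12 [580. 657.] [-143. -140. -111.]
0.135 [580. 658.] [-144. -140. -122.]
0.15 [581. 654.] [-144. -140. -123.]
0.165 [580. 657.] [-143. -141. -123.]
0.18 [582. 656.] [-143. -132. -112.]
scene 349
0.09 [587. 665.] [-137. -108. -105.]
0.105 [588. 666.] [-134. -108. -105.]
0.12 [595. 665.] [-133. -108. -104.]
0.135 [592. 667.] [-135. -109. -105.]
0.15 [590. 667.] [-135. -108. -105.]
0.165 [586. 666.] [-139. -111. -106.]
0.18 [589. 663.] [-136. -118. -106.]
```

```bash
python3 -m jog '[[0,0,0.15,0.8,0],[0,0,0,0.9,0],[0,0,0,0.9,0],[0,0,0,0.8,0],[0,0,0,0.3,0],[0,0,0,0.15,0],[0,0,0,0,0]]'
python3 -m jog '[[0,0,0,0.15,0],[0,0,0,0,0]]';python3 -m jog '[[0,0,0,0.15,0],[0,0,0,0,0]]'
```

```text
time_s: 19.82
tool_pos: [0.6252, -0.1285, 0.1585]
tool_rot: [180.0, 0.0, 0.9]
force: [-0.2, 0.7, -3.4]
grip_width: 0.0092
grasp_force: 25.0
time_s: 19.98
tool_pos: [0.6267, -0.1277, 0.1569]
tool_rot: [180.0, -0.2, 1.0]
force: [0.3, -0.3, -2.6]
grip_width: 0.0093
grasp_force: 25.0
time_s: 20.15
tool_pos: [0.6284, -0.1269, 0.1561]
tool_rot: [179.9, -0.4, 1.0]
force: [1.7, 0.9, 5.4]
grip_width: 0.0091
grasp_force: 25.0
```

Contact at z≈0.156. I release, rise and go to case B.

```bash
python3 -m jog '[[0.35,0,0,-0.1,0],[0.35,0,0,0,0],[0.35,0,0,0,0],[0.35,0,0,0,0],[0.35,0,0,-0.6,0],[0.35,0,0,-1,0],[0.35,0,0,-1,0],[0.35,0,0,-1,0],[0.35,0,0,-0.6,0]]' 25
python3 -m jog '[[0.35,-0.92,-0.26,0,0],[0.35,-0.92,-0.26,0,0],[0.35,-0.92,-0.26,0,0],[0.35,-0.92,-0.26,0,0],[0.35,-0.92,-0.26,0,0],[0.35,-0.92,-0.26,0,0],[0.35,-0.92,-0.26,0,0],[0.35,-0.92,-0.26,0,0],[0.35,-0.92,-0.26,0,0],[0.35,0,0,0.8,0.155],[0.35,0,0,0.8,0.155],[0.35,0,0,0.8,0]]' 8
python3 bar.py .4626 -.0794 77 .467 .153 77.5
python3 - <<'E'
from seg import *
for n in('side','scene'):
    c=cam(n);P=cloud(c)
    w=(abs(P[...,0]-.62)<.06)&(abs(P[...,1]+.128)<.045)&(P[...,2]>.07)&(P[...,2]<.17)
    q=P[w]
    for z in np.arange(.07,.17,.02):
        s=q[(q[:,2]>=z)&(q[:,2]<z+.02)]
        if len(s)>5: print(n,round(z,3),np.round(np.percentile(s[:,0],[3,97])*1e3),np.round(np.percentile(s[:,1],[3,50,97])*1e3))
    print(np.percentile(q[:,2],99))
E
```

```text
time_s: 20.9
tool_pos: [0.6266, -0.1274, 0.2417]
tool_rot: [180.0, -0.2, 1.0]
force: [0.2, -0.8, 0.1]
grip_width: 0.0307
grasp_force: 0.0
time_s: 21.9
tool_pos: [0.4593, -0.0836, 0.1908]
tool_rot: [179.9, -0.1, -13.2]
force: [0.5, -1.0, -0.5]
grip_width: 0.0302
grasp_force: 0.0
bar n 348 u 2.1 v span [-39.4  39.2] tilt 0.6 mid [ 0.463  -0.0773] z 0.0219
tool [ 0.4573 -0.0832  0.1874] move tool xy mm [ 4.2 -7. ]
bar n 348 u -1.6 v span [-35.7  39.1] tilt -0.5 mid [0.4683 0.1511] z 0.0213
tool [ 0.4573 -0.0832  0.1874] move tool xy mm [ -42.  -230.7]
side 0.07 [583. 659.] [-147. -143. -115.]
side 0.09 [584. 659.] [-146. -134. -112.]
side 0.11 [583. 662.] [-138. -131. -121.]
side 0.13 [584. 661.] [-133. -129. -122.]
0.14961361977674634
scene 0.07 [589. 656.] [-111. -109. -105.]
scene 0.09 [591. 666.] [-137. -120. -107.]
scene 0.11 [591. 668.] [-132. -122. -113.]
scene 0.13 [588. 667.] [-130. -124. -119.]
scene 0.15 [607. 661.] [-125. -120. -116.]
0.1541354374790978
```

Case A stands at its place. Now case B.

```bash
python3 -m jog '[[0.35,0.15,-0.3,0.5,0],[0.35,0,0,1,0],[0.35,0,0,1,0],[0.35,0,0,1,0],[0.35,0,0,1,0],[0.35,0,0,1,0],[0.35,0,0,1,0],[0.35,0,0,0.8,0],[0.35,0,0,0.5,0],[0.35,0,0,0.3,0],[0.35,0,0,0.2,0],[0.35,0,0,0,0]]' 8
python3 -m jog '[[0.35,0,0,0,0]]'
```

```text
time_s: 23.05
tool_pos: [0.464, -0.0782, 0.0245]
tool_rot: [-180.0, -0.0, -12.9]
force: [0.2, 0.8, 0.5]
grip_width: 0.0301
grasp_force: 0.0
time_s: 23.13
tool_pos: [0.4643, -0.0784, 0.0251]
tool_rot: [180.0, -0.1, -12.9]
force: [0.2, 0.0, 0.3]
grip_width: 0.0304
grasp_force: 0.0
```

```bash
python3 -m jog '[[0.35,0,0,0.27,0],[0,0,0,0,0],[0,0,0,0,0],[0,0,0,0,0],[0,0,0,0,0],[0,0,0,0,0],[0,0,0,0,0]]' 8
python3 -m jog '[[0,0,0,-0.3,0],[0,0,0,-0.5,0],[0,0,0,-0.5,0],[0,0,0,-0.5,0],[0,0,0,-0.6,0],[0,0,0,-0.6,0],[0,0,0,-0.6,0],[0,0,0,-0.6,0],[0,0,0,-0.6,0],[0,0,0,-0.6,0],[0,0,0,-0.6,0],[0,0,0,-0.6,0]]'
python3 -m jog '[[0,0,0,-0.6,0],[0,0,0,-0.6,0],[0,0,0,-0.6,0],[0,0,0,-0.6,0],[0,0,0,-0.6,0],[0,0,0,-0.6,0],[0,0,0,-0.6,0],[0,0,0,0,0],[0,0,0,0,0],[0,0,0,0,0]]'
cat > hang.py <<'E'
from seg import *
x,y,z,_=np.r_[tool()[:3,3],0];print('tool',x,y,z)
for n in('side','scene'):
    c=cam(n);P=cloud(c)
    w=(abs(P[...,0]-x)<.06)&(abs(P[...,1]-y)<.05)&(P[...,2]>.06)&(P[...,2]<z-.045)
    q=P[w];print(n,len(q))
    for a in np.arange(.06,z-.045,.025):
        s=q[(q[:,2]>=a)&(q[:,2]<a+.025)]
        if len(s)>8: print(round(a,3),np.round(np.percentile(s[:,0],[3,97])*1e3),np.round(np.percentile(s[:,1],[3,50,97])*1e3))
E
python3 hang.py
```

```text
time_s: 23.72
tool_pos: [0.4639, -0.078, 0.0193]
tool_rot: [-180.0, -0.0, -12.9]
force: [0.3, 1.1, 1.5]
grip_width: 0.0095
grasp_force: 8.0
time_s: 24.72
tool_pos: [0.4633, -0.078, 0.1521]
tool_rot: [-180.0, 0.0, -12.9]
force: [0.5, 0.9, -4.6]
grip_width: 0.0096
grasp_force: 8.0
time_s: 25.55
tool_pos: [0.4633, -0.0783, 0.2347]
tool_rot: [180.0, 0.1, -12.9]
force: [-0.5, 0.2, -4.9]
grip_width: 0.0095
grasp_force: 8.0
tool 0.4632564157356969 -0.07826712109881466 0.23465630304440932
side 547
0.085 [418. 496.] [-111. -100.  -92.]
0.11 [419. 499.] [-110. -100.  -84.]
0.135 [418. 491.] [-108. -100.  -90.]
0.16 [420. 493.] [-105.  -94.  -73.]
0.185 [420. 494.] [-98. -89. -72.]
scene 343
0.085 [433. 505.] [-105.  -71.  -60.]
0.11 [432. 505.] [-106.  -71.  -58.]
0.135 [433. 506.] [-103.  -70.  -55.]
0.16 [434. 502.] [-100.  -74.  -58.]
0.185 [438. 503.] [-96. -76. -61.]
```

```bash
python3 -m jog '[[0,0,0,0,-0.155],[0,0,0,0,-0.154],[0,0.4,0,0,0],[0,0.9,-0.07,0,0],[0,0.9,-0.07,0,0],[0,0.9,-0.07,0,0],[0,0.9,-0.07,0,0],[0,0.9,-0.07,0,0],[0,0.9,-0.07,0,0],[0,0.9,-0.07,0,0],[0,0.9,0,0,0],[0,0.5,0,0,0]]' 25
python3 -m jog '[[0,0,0,0,0],[0,0,0,0,0],[0,0,0,0,0]]'
python3 hang.py
```

```text
time_s: 26.65
tool_pos: [0.6277, -0.0657, 0.2337]
tool_rot: [-179.9, -0.0, 0.7]
force: [0.3, -0.2, -3.9]
grip_width: 0.0094
grasp_force: 25.0
time_s: 26.9
tool_pos: [0.6249, -0.0658, 0.2343]
tool_rot: [-180.0, 0.1, 0.9]
force: [0.4, 0.6, -4.2]
grip_width: 0.009
grasp_force: 25.0
tool 0.6248964204863795 -0.06581334761678204 0.23433719034456746
side 624
0.06 [583. 682.] [-115.  -84.  -34.]
0.085 [582. 682.] [-115.  -89.  -39.]
0.11 [582. 683.] [-101.  -89.  -32.]
0.135 [582. 660.] [-92. -88. -75.]
0.16 [582. 657.] [-89. -84. -57.]
0.185 [590. 658.] [-88. -79. -64.]
scene 362
0.06 [642. 678.] [-111. -108.  -33.]
0.085 [592. 667.] [-115.  -67.  -53.]
0.11 [591. 667.] [-109.  -57.  -53.]
0.135 [597. 667.] [-84. -55. -51.]
0.16 [589. 665.] [-83. -58. -49.]
0.185 [591. 665.] [-78. -63. -52.]
```

```bash
python3 -m jog '[[0,0,-0.2,0.8,0],[0,0,0,0.9,0],[0,0,0,0.9,0],[0,0,0,0.8,0],[0,0,0,0.3,0],[0,0,0,0.15,0],[0,0,0,0,0]]'
python3 -m jog '[[0,0,0,0.15,0],[0,0,0,0,0]]';python3 -m jog '[[0,0,0,0.15,0],[0,0,0,0,0]]'
```

```text
time_s: 27.58
tool_pos: [0.6252, -0.0621, 0.1584]
tool_rot: [180.0, -0.0, 0.9]
force: [0.5, 0.4, -4.1]
grip_width: 0.0088
grasp_force: 25.0
time_s: 27.75
tool_pos: [0.6273, -0.0619, 0.1574]
tool_rot: [180.0, -0.3, 0.9]
force: [0.4, 0.1, 1.8]
grip_width: 0.0091
grasp_force: 25.0
time_s: 27.92
tool_pos: [0.6283, -0.0623, 0.157]
tool_rot: [179.9, -0.4, 0.9]
force: [-1.2, -1.9, 12.7]
grip_width: 0.0089
grasp_force: 25.0
```

```bash
python3 -m jog '[[0.35,0,0,-0.2,0],[0.35,0,0,0,0],[0.35,0,0,0,0],[0.35,0,0,0,0],[0.35,0,0,-0.6,0],[0.35,0,0,-1,0],[0.35,0,0,-1,0],[0.35,0,0,-1,0],[0.35,0,0,-0.6,0]]' 25
python3 -m jog '[[0.35,-0.72,-0.97,0,0],[0.35,-0.72,-0.97,0,0],[0.35,-0.72,-0.97,0,0],[0.35,-0.72,-0.97,0,0],[0.35,-0.72,-0.97,0,0],[0.35,-0.72,-0.97,0,0],[0.35,-0.72,-0.97,0,0],[0.35,-0.72,-0.97,0,0],[0.35,-0.72,-0.97,0,0],[0.35,-0.72,-0.97,0,0],[0.35,-0.72,-0.97,0,0],[0.35,0,0,0.8,0.155]]' 8
python3 -m jog '[[0.35,0,0,0.8,0.155],[0.35,0,0,0.8,0],[0.35,0,0,0,0]]'
python3 bar.py .4683 .1511 77 .436 .38 91
python3 - <<'E'
from seg import *
for n in('side','scene'):
    c=cam(n);P=cloud(c); print(n);blobs(P,c['color'],.120,.156,15);save(c,n+'6.png')
E
```

```text
time_s: 28.67
tool_pos: [0.6262, -0.0614, 0.243]
tool_rot: [180.0, -0.2, 1.0]
force: [1.1, -0.1, -0.4]
grip_width: 0.0302
grasp_force: 0.0
time_s: 29.67
tool_pos: [0.462, 0.1548, 0.2269]
tool_rot: [-179.9, -0.3, -5.6]
force: [1.2, 1.1, -0.1]
grip_width: 0.0306
grasp_force: 0.0
time_s: 29.92
tool_pos: [0.4613, 0.1485, 0.1896]
tool_rot: [179.9, 0.3, -12.9]
force: [-1.3, 0.0, -0.2]
grip_width: 0.0304
grasp_force: 0.0
bar n 345 u 2.5 v span [-39.9  36.3] tilt -1.5 mid [0.4671 0.154 ] z 0.022
tool [0.4621 0.1488 0.1911] move tool xy mm [ 3.7 -6.2]
bar n 160 u -12.2 v span [-7.  11.2] tilt 20.9 mid [0.4383 0.3679] z 0.022
tool [0.4621 0.1488 0.1911] move tool xy mm [ -72.2 -208.2]
side
[366 205  10  26  42] xy [ 698.3 -105.5] wh [112.5   7.6] a 88.6 zmed 0.1525 rgb [117. 110. 104.]
[337 212  22  10  84] xy [623.6 -71.1] wh [79.1 15.8] a 0.1 zmed 0.1434 rgb [67. 66. 62.]
[340 224  23  10  89] xy [ 623.5 -128.7] wh [81.2 14.1] a 2.8 zmed 0.1438 rgb [64. 63. 60.]
[376 231   5   9  30] xy [ 702.1 -178.8] wh [10. 17.] a 40.4 zmed 0.1401 rgb [61.  57.  53.5]
[341 364  15  11  98] xy [ 501.6 -594.9] wh [24.4 37.6] a 80.2 zmed 0.1271 rgb [87. 83. 77.]
scene
[201 121   9  11  46] xy [ 506.6 -585. ] wh [34.  28.2] a 82.1 zmed 0.1318 rgb [114.5 113.  109.5]
[269 181  13  18  58] xy [ 628.9 -125.7] wh [84.5 13.9] a 0.8 zmed 0.144 rgb [111.5 112.  109. ]
[281 187  13  19  60] xy [628.  -68.7] wh [81.1 12.9] a 1.5 zmed 0.1432 rgb [106.  105.5 103.5]
[251 196  11   7  30] xy [ 712.  -156.4] wh [47.1  8.5] a 89.8 zmed 0.1438 rgb [72.  67.5 63. ]
[264 202  89  47 234] xy [706.4  72.7] wh [381.4  19. ] a 89.9 zmed 0.1506 rgb [82. 77. 76.]
[352 248   5   6  21] xy [700.7 273.9] wh [ 9.9 16.4] a 36.8 zmed 0.1382 rgb [48. 47. 46.]
```

Both bars stand at z≈0.144. Case C next.

```bash
python3 -m jog '[[0.35,0.17,-0.3,0.5,0],[0.35,0,0,1,0],[0.35,0,0,1,0],[0.35,0,0,1,0],[0.35,0,0,1,0],[0.35,0,0,1,0],[0.35,0,0,1,0],[0.35,0,0,0.8,0],[0.35,0,0,0.5,0],[0.35,0,0,0.3,0],[0.35,0,0,0.2,0],[0.35,0,0,0,0]]' 8
python3 -m jog '[[0.35,0,0,0,0]]'
```

```text
time_s: 31.07
tool_pos: [0.4684, 0.154, 0.0263]
tool_rot: [-180.0, -0.0, -13.0]
force: [-1.3, 0.3, -0.2]
grip_width: 0.0302
grasp_force: 0.0
time_s: 31.15
tool_pos: [0.4688, 0.1542, 0.0269]
tool_rot: [-180.0, -0.1, -13.0]
force: [1.0, 0.1, 0.0]
grip_width: 0.0305
grasp_force: 0.0
```

```bash
python3 -m jog '[[0.35,0,0,0.37,0],[0,0,0,0,0],[0,0,0,0,0],[0,0,0,0,0],[0,0,0,0,0],[0,0,0,0,0],[0,0,0,0,0]]' 8
python3 -m jog '[[0,0,0,-0.3,0],[0,0,0,-0.5,0],[0,0,0,-0.5,0],[0,0,0,-0.5,0],[0,0,0,-0.6,0],[0,0,0,-0.6,0],[0,0,0,-0.6,0],[0,0,0,-0.6,0],[0,0,0,-0.6,0],[0,0,0,-0.6,0],[0,0,0,-0.6,0],[0,0,0,-0.6,0]]'
python3 -m jog '[[0,0,0,-0.6,0],[0,0,0,-0.6,0],[0,0,0,-0.6,0],[0,0,0,-0.6,0],[0,0,0,-0.6,0],[0,0,0,-0.6,0],[0,0,0,-0.6,0],[0,0,0,0,0],[0,0,0,0,0],[0,0,0,0,0]]'
python3 hang.py
```

```text
time_s: 31.73
tool_pos: [0.4683, 0.1541, 0.0189]
tool_rot: [-180.0, -0.0, -13.0]
force: [1.0, 0.8, -0.1]
grip_width: 0.0097
grasp_force: 8.0
time_s: 32.73
tool_pos: [0.4678, 0.1541, 0.1517]
tool_rot: [180.0, 0.0, -13.0]
force: [0.5, 0.6, -4.4]
grip_width: 0.0093
grasp_force: 8.0
time_s: 33.57
tool_pos: [0.4677, 0.1538, 0.2342]
tool_rot: [180.0, 0.1, -13.0]
force: [-0.3, -0.7, -4.6]
grip_width: 0.0094
grasp_force: 8.0
tool 0.46772992764161225 0.15382441164633293 0.2342259690610243
side 496
0.085 [422. 501.] [123. 134. 143.]
0.11 [423. 504.] [124. 134. 152.]
0.135 [423. 497.] [124. 134. 143.]
0.16 [424. 499.] [126. 139. 168.]
0.185 [425. 493.] [133. 143. 165.]
scene 324
0.085 [438. 510.] [130. 159. 174.]
0.11 [437. 512.] [128. 161. 174.]
0.135 [436. 511.] [130. 162. 175.]
0.16 [434. 509.] [131. 160. 177.]
0.185 [434. 506.] [140. 160. 175.]
```

```bash
python3 -m jog '[[0,0,0,0,-0.155],[0,0,0,0,-0.154],[0,0.2,0.5,0,0],[0,0.35,1,0,0],[0,0.35,1,0,0],[0,0.35,1,0,0],[0,0.35,1,0,0],[0,0.35,1,0,0],[0,0.35,1,0,0],[0,0.35,1,0,0],[0,0.6,0.6,0,0],[0,0.9,0,0,0]]' 25
python3 -m jog '[[0,0.9,0,0,0],[0,0.9,0,0,0],[0,0.9,0,0,0],[0,0.7,0,0,0],[0,0.3,0,0,0],[0,0,0,0,0],[0,0,0,0,0],[0,0,0,0,0]]'
python3 hang.py
```

```text
time_s: 34.67
tool_pos: [0.5532, -0.0129, 0.2336]
tool_rot: [179.8, 0.2, 0.3]
force: [-0.1, -0.5, -3.3]
grip_width: 0.0088
grasp_force: 25.0
time_s: 35.33
tool_pos: [0.6268, -0.0057, 0.2344]
tool_rot: [180.0, 0.1, 0.9]
force: [-0.8, -0.5, -3.9]
grip_width: 0.009
grasp_force: 25.0
tool 0.6267935761234105 -0.005712144430345788 0.23442408503752293
side 600
0.06 [678. 681.] [-54. -29.  18.]
0.085 [584. 681.] [-55. -27.  19.]
0.11 [583. 684.] [-48. -27.  25.]
0.135 [583. 661.] [-30. -26. -10.]
0.16 [583. 657.] [-29. -23.   6.]
0.185 [586. 660.] [-26. -14.   4.]
scene 374
0.06 [633. 687.] [-54. -46.  43.]
0.085 [599. 686.] [-55.  -7.  34.]
0.11 [594. 670.] [-25.   6.   9.]
0.135 [599. 669.] [-25.   7.  10.]
0.16 [590. 669.] [-20.   2.  11.]
0.185 [597. 664.] [-19.   2.  10.]
```

```bash
python3 -m jog '[[0,0,0,0.8,0],[0,0,0,0.9,0],[0,0,0,0.9,0],[0,0,0,0.8,0],[0,0,0,0.3,0],[0,0,0,0.15,0],[0,0,0,0,0]]'
python3 -m jog '[[0,0,0,0.15,0],[0,0,0,0,0]]';python3 -m jog '[[0,0,0,0.1,0],[0,0,0,0,0]]'
```

```text
time_s: 36.02
tool_pos: [0.6274, -0.0057, 0.1578]
tool_rot: [180.0, 0.0, 0.9]
force: [-0.2, -0.1, -4.1]
grip_width: 0.0089
grasp_force: 25.0
time_s: 36.18
tool_pos: [0.6292, -0.0055, 0.1566]
tool_rot: [180.0, -0.2, 0.9]
force: [1.3, -1.2, -1.4]
grip_width: 0.0089
grasp_force: 25.0
time_s: 36.35
tool_pos: [0.6304, -0.0056, 0.1561]
tool_rot: [179.9, -0.4, 0.9]
force: [2.1, -1.0, 5.3]
grip_width: 0.0094
grasp_force: 25.0
```

```bash
python3 -m jog '[[0.35,0,0,-0.1,0],[0.35,0,0,0,0],[0.35,0,0,0,0],[0.35,0,0,0,0],[0.35,0,0,-0.6,0],[0.35,0,0,-1,0],[0.35,0,0,-1,0],[0.35,0,0,-1,0],[0.35,0,0,-0.7,0],[0.35,-0.9,0,0,0],[0.35,-0.9,0,0,0],[0.35,-0.9,0,0,0]]' 25
python3 -m jog '[[0.35,-0.34,-0.96,0,0],[0.35,-0.34,-0.96,0,0],[0.35,-0.34,-0.96,0,0],[0.35,-0.34,-0.96,0,0],[0.35,-0.34,-0.96,0,0],[0.35,-0.34,-0.96,0,0],[0.35,-0.34,-0.96,0,0],[0.35,-0.34,-0.96,0,0],[0.35,-0.34,-0.96,0,0],[0.35,-0.34,-0.96,0,0],[0.35,-0.34,-0.96,0,0],[0.35,-0.34,-0.96,0,0]]' 8
python3 -m jog '[[0.35,-0.34,-0.96,0,0],[0.35,-0.34,-0.96,0,0],[0.35,-0.34,-0.96,0,0],[0.35,-0.34,-0.96,0,0],[0.35,-0.34,-0.96,0,0],[0.35,-0.34,-0.96,0,0],[0.35,-0.34,-0.96,0,0],[0.35,-0.34,-0.96,0.5,0],[0.35,0,0,0.8,0],[0.35,0,0,0.7,0],[0.35,0,0,0,0]]'
python3 cases.py; python3 bar.py .437 .379 91
python3 - <<'E'
from seg import *
for n in('side','scene'):
    c=cam(n);P=cloud(c); print(n);blobs(P,c['color'],.120,.156,40);save(c,n+'7.png')
E
```

```text
time_s: 37.35
tool_pos: [0.5732, -0.0058, 0.2416]
tool_rot: [-180.0, -0.0, 1.0]
force: [-0.2, -0.1, -0.1]
grip_width: 0.0306
grasp_force: 0.0
time_s: 38.35
tool_pos: [0.4878, 0.2239, 0.2415]
tool_rot: [180.0, -0.0, 0.9]
force: [-0.2, 0.3, 0.1]
grip_width: 0.0301
grasp_force: 0.0
time_s: 39.27
tool_pos: [0.4305, 0.3738, 0.1981]
tool_rot: [179.8, 0.2, 0.9]
force: [-0.5, -1.3, -0.6]
grip_width: 0.0304
grasp_force: 0.0
side ctr [409.  281.5] wh [ 79.6 109.2] ax 92.9 bar [0.4047 0.3669] obs u,v mm [-1.4 -0.8] 47
scene ctr [413.5 287.8] wh [84.2 96.8] ax 95.0 bar [0.406 0.373] obs u,v mm [-3.1  1.3] 58
bar n 296 u -9.0 v span [-59.4   9.5] tilt 13.4 mid [0.4122 0.3696] z 0.0222
tool [0.4323 0.3747 0.2011] move tool xy mm [-20.1   4.9]
side
[334 201  22  10  83] xy [625.7 -13.7] wh [15.4 80.3] a 89.3 zmed 0.1441 rgb [65. 63. 61.]
[337 212  22  10  84] xy [623.  -72.4] wh [78.3 14.3] a 2.0 zmed 0.1435 rgb [63.5 63.  60. ]
[340 224  23  10  88] xy [ 622.9 -127. ] wh [13.1 79.5] a 89.7 zmed 0.1446 rgb [64.5 63.  62. ]
[341 364  15  12  91] xy [ 499.8 -595.8] wh [26.5 37.6] a 70.5 zmed 0.1265 rgb [86. 83. 77.]
scene
[202 124   8   7  44] xy [ 511.1 -582.4] wh [22.6 30.3] a 36.3 zmed 0.1322 rgb [118.  116.5 112.5]
[269 181  13  19  62] xy [ 628.1 -125.3] wh [82.3 14.4] a 1.8 zmed 0.1433 rgb [113.5 114.  110.5]
[284 187  10  12  43] xy [614.7 -68.7] wh [64.9 16.5] a 3.8 zmed 0.1445 rgb [121. 120. 115.]
[251 194  21  14  69] xy [ 708.3 -133.3] wh [17.2 98.6] a 3.3 zmed 0.1506 rgb [79. 75. 72.]
[295 194  11  14  44] xy [624.5  -9. ] wh [66.4  9.9] a 3.6 zmed 0.1456 rgb [125. 126. 124.]
[284 213  73  41 181] xy [705.3 126.6] wh [ 19.5 303.9] a 0.5 zmed 0.1496 rgb [78. 73. 72.]
```

Case D was knocked about 30 mm towards the robot, and its bar is now at about (0.405, 0.369). I re-centre and remeasure.

```bash
python3 -m jog '[[0.35,-0.65,0.1,0,0],[0.35,-0.65,0.1,0,-0.07],[0.35,0,0,0,0],[0.35,0,0,0,0]]' 8
python3 bar.py .405 .369 94
```

```text
time_s: 39.85
tool_pos: [0.4062, 0.371, 0.2016]
tool_rot: [180.0, -0.1, 4.0]
force: [-0.1, 1.0, 0.2]
grip_width: 0.0302
grasp_force: 0.0
bar n 317 u 1.1 v span [-36.4  41.3] tilt 1.3 mid [0.4073 0.3703] z 0.022
tool [0.4067 0.3708 0.2014] move tool xy mm [0.6 0.6]
```

```bash
python3 -m jog '[[0.35,0.05,0,0.95,0],[0.35,0,0,1,0],[0.35,0,0,1,0],[0.35,0,0,1,0],[0.35,0,0,1,0],[0.35,0,0,1,0],[0.35,0,0,1,0],[0.35,0,0,0.8,0],[0.35,0,0,0.5,0],[0.35,0,0,0.3,0],[0.35,0,0,0.1,0],[0.35,0,0,0,0]]' 8
python3 -m jog '[[0.35,0,0,0,0]]'
```

```text
time_s: 40.9
tool_pos: [0.407, 0.3713, 0.0278]
tool_rot: [-180.0, -0.0, 4.0]
force: [-0.2, 0.6, -0.4]
grip_width: 0.031
grasp_force: 0.0
time_s: 40.98
tool_pos: [0.4073, 0.3716, 0.0285]
tool_rot: [-180.0, -0.1, 4.0]
force: [0.5, 0.7, 0.6]
grip_width: 0.0303
grasp_force: 0.0
```

```bash
python3 -m jog '[[0.35,0,0,0.43,0],[0,0,0,0,0],[0,0,0,0,0],[0,0,0,0,0],[0,0,0,0,0],[0,0,0,0,0],[0,0,0,0,0]]' 8
python3 -m jog '[[0,0,0,-0.3,0],[0,0,0,-0.5,0],[0,0,0,-0.5,0],[0,0,0,-0.5,0],[0,0,0,-0.6,0],[0,0,0,-0.6,0],[0,0,0,-0.6,0],[0,0,0,-0.6,0],[0,0,0,-0.6,0],[0,0,0,-0.6,0],[0,0,0,-0.6,0],[0,0,0,-0.6,0]]'
python3 -m jog '[[0,0,0,-0.6,0],[0,0,0,-0.6,0],[0,0,0,-0.6,0],[0,0,0,-0.6,0],[0,0,0,-0.6,0],[0,0,0,-0.6,0],[0,0,0,-0.6,0],[0,0,0,0,0],[0,0,0,0,0],[0,0,0,0,0]]'
python3 hang.py
```

```text
time_s: 41.57
tool_pos: [0.4067, 0.3713, 0.0193]
tool_rot: [-180.0, -0.0, 4.1]
force: [-0.0, 0.7, 1.2]
grip_width: 0.0093
grasp_force: 8.0
time_s: 42.57
tool_pos: [0.4064, 0.3711, 0.1521]
tool_rot: [-180.0, 0.0, 4.1]
force: [-0.0, 0.7, -3.5]
grip_width: 0.0096
grasp_force: 8.0
time_s: 43.4
tool_pos: [0.4064, 0.3707, 0.2346]
tool_rot: [180.0, 0.0, 4.1]
force: [-0.7, -0.6, -3.5]
grip_width: 0.0096
grasp_force: 8.0
tool 0.40639318055136336 0.3707344053112177 0.23460278681630695
side 411
0.085 [366. 440.] [351. 357. 364.]
0.11 [365. 440.] [348. 356. 362.]
0.135 [367. 443.] [348. 355. 364.]
0.16 [366. 441.] [347. 357. 385.]
0.185 [372. 433.] [349. 369. 383.]
scene 225
0.085 [382. 449.] [363. 385. 395.]
0.11 [375. 449.] [363. 380. 394.]
0.135 [381. 449.] [362. 383. 394.]
0.16 [378. 449.] [360. 380. 390.]
0.185 [371. 443.] [362. 380. 387.]
```

```bash
python3 -m jog '[[0,0,0,0,0.069],[0,0.15,0.5,0,0],[0,0.28,0.97,0,0],[0,0.28,0.97,0,0],[0,0.28,0.97,0,0],[0,0.28,0.97,0,0],[0,0.28,0.97,0,0],[0,0.28,0.97,0,0],[0,0.28,0.97,0,0],[0,0.28,0.97,0,0],[0,0.28,0.97,0,0],[0,0.28,0.97,0,0]]' 25
python3 -m jog '[[0,0.28,0.97,0,0],[0,0.28,0.97,0,0],[0,0.28,0.97,0,0],[0,0.28,0.97,0,0],[0,0.28,0.97,0,0],[0,0.28,0.97,0,0],[0,0.3,0.5,0,0],[0,0,0,0,0],[0,0,0,0,0]]'
```

```text
time_s: 44.5
tool_pos: [0.4688, 0.1671, 0.2344]
tool_rot: [180.0, 0.1, 1.0]
force: [-0.8, 0.9, -3.4]
grip_width: 0.009
grasp_force: 25.0
time_s: 45.25
tool_pos: [0.5105, 0.043, 0.2346]
tool_rot: [-179.9, 0.1, 0.9]
force: [-0.6, 1.0, -3.1]
grip_width: 0.0089
grasp_force: 25.0
```

```bash
python3 -m jog '[[0,0.5,0.1,0,0],[0,0.9,0.1,0,0],[0,0.9,0.05,0,0],[0,0.9,0,0,0],[0,0.9,0,0,0],[0,0.9,0,0,0],[0,0.5,0,0,0],[0,0.25,0,0,0],[0,0,0,0,0],[0,0,0,0,0],[0,0,0,0,0]]'
python3 hang.py
```

```text
time_s: 46.17
tool_pos: [0.6249, 0.0402, 0.2352]
tool_rot: [180.0, 0.0, 1.0]
force: [-0.3, 0.1, -3.0]
grip_width: 0.0087
grasp_force: 25.0
tool 0.6249340300756936 0.04016672929248144 0.2351570836236137
side 621
0.06 [580. 680.] [-1. 62. 80.]
0.085 [583. 680.] [-9.  4. 76.]
0.11 [583. 684.] [-3. 26. 73.]
0.135 [583. 658.] [-8. 25. 42.]
0.16 [583. 673.] [21. 27. 83.]
0.185 [592. 657.] [24. 38. 54.]
scene 487
0.06 [637. 684.] [ 5.  8. 88.]
0.085 [610. 683.] [-9.  3. 57.]
0.11 [591. 670.] [-8. 37. 61.]
0.135 [591. 669.] [-9. 57. 83.]
0.16 [593. 679.] [30. 60. 89.]
0.185 [590. 664.] [35. 50. 60.]
```

```bash
python3 -m jog '[[0,0,0,0.8,0],[0,0,0,0.9,0],[0,0,0,0.9,0],[0,0,0,0.8,0],[0,0,0,0.3,0],[0,0,0,0.15,0],[0,0,0,0,0]]'
python3 -m jog '[[0,0,0,0.15,0],[0,0,0,0,0]]';python3 -m jog '[[0,0,0,0.1,0],[0,0,0,0,0]]'
```

```text
time_s: 46.85
tool_pos: [0.6256, 0.0392, 0.1582]
tool_rot: [180.0, 0.0, 1.0]
force: [-0.4, -0.5, -3.9]
grip_width: 0.0092
grasp_force: 25.0
time_s: 47.02
tool_pos: [0.6267, 0.0395, 0.1562]
tool_rot: [-180.0, -0.1, 1.0]
force: [0.1, 0.2, -2.4]
grip_width: 0.0091
grasp_force: 25.0
time_s: 47.18
tool_pos: [0.6272, 0.0401, 0.1557]
tool_rot: [-180.0, -0.2, 1.0]
force: [0.1, 0.5, 4.9]
grip_width: 0.0089
grasp_force: 25.0
```

```bash
python3 -m jog '[[0.2,0,0,-0.1,0],[0.2,0,0,0,0],[0.2,0,0,0,0],[0.2,0,0,0,0],[0.2,0,0,-0.6,0],[0.2,0,0,-1,0],[0.2,0,0,-1,0],[0.2,0,0,-1,0],[0.2,0,0,-1,0],[0.2,0,0,-0.9,0],[0.6,-0.03,-1,0,0],[0.6,-0.03,-1,0,0]]'
python3 -m jog '[[0.6,-0.03,-1,0,0],[0.6,-0.03,-1,0,0],[0.6,-0.03,-1,0,0],[0.6,-0.03,-1,0,0],[0.6,-0.03,-1,0,0],[0.6,-0.03,-1,0,0],[0.6,-0.03,-1,0,0],[0.6,-0.03,-0.8,0,0],[0.6,0,0,0,0],[0.6,0,0,0,0]]' 25
python3 - <<'E'
from seg import *
print(tool()[:3,3])
for n in('side','scene'):
    c=cam(n);P=cloud(c); print(n);blobs(P,c['color'],.120,.1555,40);save(c,n+'8.png')
    print('carton,case top');blobs(P,c['color'],.085,.112,40)
    if n=='side':cv2.imwrite('pics/s8c.png',cv2.resize(c['color'][150:350,225:415,::-1],(570,600)))
c=cam('wrist');P=cloud(c);print('grip');blobs(P,c['color'],.19,.21,50)
E
```

```text
time_s: 48.18
tool_pos: [0.6251, 0.0779, 0.2675]
tool_rot: [179.9, -0.2, 0.7]
force: [0.0, 0.4, -0.5]
grip_width: 0.0245
grasp_force: 0.0
time_s: 49.02
tool_pos: [0.6162, 0.2358, 0.2657]
tool_rot: [180.0, -0.0, 1.1]
force: [-0.3, -0.0, -0.1]
grip_width: 0.0522
grasp_force: 0.0
[0.61624663 0.23582582 0.26565729]
side
[331 190  21  10  75] xy [624.6  43.1] wh [16.6 78.5] a 88.0 zmed 0.1442 rgb [70. 70. 66.]
[334 201  22   9  83] xy [625.8 -12.1] wh [81.1 15.1] a 0.1 zmed 0.1433 rgb [60. 60. 57.]
[337 212  22  10  86] xy [623.1 -73.2] wh [79.1 16.6] a 1.7 zmed 0.1443 rgb [60.5 60.  57. ]
[340 224  23  10  89] xy [ 623.2 -128.2] wh [79.9 16.1] a 1.8 zmed 0.1444 rgb [62. 61. 59.]
[373 224   8  17  47] xy [ 700.4 -161.8] wh [12.4 50. ] a 10.6 zmed 0.1454 rgb [71. 67. 63.]
[341 364  15  12  92] xy [ 500.9 -596. ] wh [25.7 37.8] a 74.3 zmed 0.1264 rgb [85. 82. 76.]
carton,case top
[330 196  22  12 118] xy [623.5  46. ] wh [81.1 38.5] a 6.6 zmed 0.105 rgb [55. 53. 52.]
[382 198  13  15 121] xy [797.5  -5.2] wh [34.7 66.7] a 2.1 zmed 0.0944 rgb [174. 141.  47.]
[356 203  16  40  85] xy [680.8 
[... 1351 characters left out ...]
[64.9 40.5] a 3.0 zmed 0.0974 rgb [129.  92.  58.]
[267 187  18  18 148] xy [ 628.2 -122.4] wh [38.5 82.5] a 86.7 zmed 0.1033 rgb [61. 58. 59.]
[279 193  17  18 138] xy [629.3 -64.6] wh [32.9 84.2] a 86.3 zmed 0.1039 rgb [60. 58. 59.]
[291 200  18  17 134] xy [630.3  -6.7] wh [30.4 80.8] a 89.3 zmed 0.103 rgb [61. 58. 59.]
[308 206  10  15  49] xy [628.2  45.4] wh [72.3 16.2] a 1.5 zmed 0.1056 rgb [62. 59. 60.]
[277 212  35  20  67] xy [688.6   1.3] wh [  7.6 156.5] a 0.1 zmed 0.0932 rgb [68. 67. 61.]
[268 236  17  13 135] xy [803.9  -3.4] wh [63.7 35.7] a 87.0 zmed 0.0934 rgb [202. 169.  19.]
grip
[ 298  190   29   46 1278] xy [619.5 235.8] wh [33.9 22. ] a 1.2 zmed 0.2025 rgb [81. 77. 76.]
```

View pics/s8c.png

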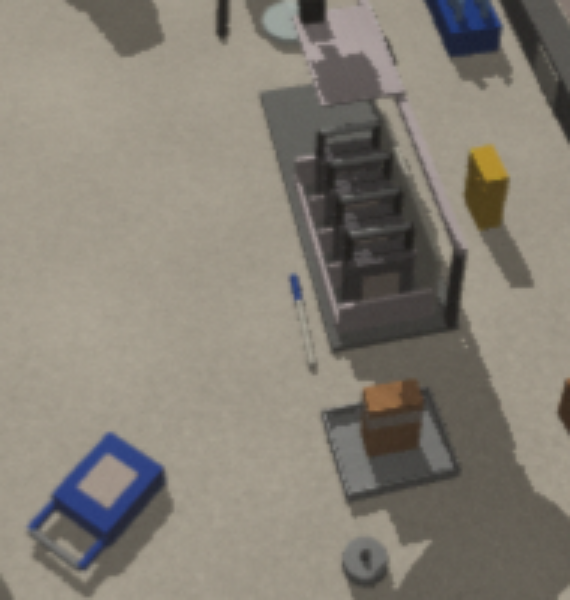

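The crop shows all four cases upright in the bay, bars at (348,130) to (380,232), with the carton upright in the tray at (392,415). I close the keeper.

```bash
python3 -m jog '[[0.6,0.15,0,0,0],[0.6,0,0,0.9,0],[0.6,0,0,0.9,0],[0.6,0,0,0.9,0],[0.6,0,0,0.9,0],[0.6,0,0,0.15,0],[0.6,0,0,0,0],[0.2,0,0,0,0],[0.2,0,0,0,0],[0.2,0,0,0,0],[0.2,0,0,0,0],[0.2,0,0,0,0]]' 25
python3 -m jog '[[0.2,0,0.5,0,0],[0.2,0,1,0,0],[0.2,0,1,0,0],[0.2,0,1,0,0],[0.2,0,1,0,0],[0.2,0,1,0,0],[0.2,0,1,0,0],[0.2,0,1,0,0],[0.2,0,1,0,0],[0.2,0,0.7,0,0],[0.2,0,0.4,0,0],[0.2,0,0,0,0]]'
python3 -m jog '[[0.2,0,0.3,0,0],[0.2,0,0.3,0,0],[0.2,0,0,0,0]]'
```

```text
time_s: 50.17
tool_pos: [0.6198, 0.2354, 0.1909]
tool_rot: [-180.0, -0.1, 1.0]
force: [-0.6, 0.3, -0.9]
grip_width: 0.0265
grasp_force: 0.0
time_s: 51.17
tool_pos: [0.623, 0.0403, 0.1908]
tool_rot: [179.9, -0.0, 0.8]
force: [-1.7, -1.5, 4.8]
grip_width: 0.0218
grasp_force: 25.1
time_s: 51.42
tool_pos: [0.6232, 0.0308, 0.1908]
tool_rot: [180.0, -0.0, 1.0]
force: [-0.3, -2.4, 7.0]
grip_width: 0.022
grasp_force: 25.0
```

Stop expected at y≈0.027.

```bash
python3 -m jog '[[0.2,0,0.25,0,0],[0.2,0,0.2,0,0],[0.2,0,0,0,0]]'; python3 -m jog '[[0.2,0,0.2,0,0],[0.2,0,0.2,0,0],[0.2,0,0,0,0]]'
```

```text
time_s: 51.67
tool_pos: [0.6233, 0.0267, 0.1908]
tool_rot: [-179.7, -0.1, 1.2]
force: [0.4, 6.6, 4.4]
grip_width: 0.0216
grasp_force: 25.0
time_s: 51.92
tool_pos: [0.6233, 0.0265, 0.1907]
tool_rot: [-179.1, -0.1, 1.5]
force: [2.1, 19.1, 1.6]
grip_width: 0.0219
grasp_force: 25.1
```

At the closed stop with 19 N. I relax, release, rise and check.

```bash
python3 -m jog '[[0.2,0,-0.3,0,0],[0.2,0,0,0,0],[0.6,0,0,0,0],[0.6,0,0,0,0],[0.6,0,0,0,0],[0.6,0,0,0,0],[0.6,0,0,-0.8,0],[0.6,0,0,-1,0],[0.6,0,0,-1,0],[0.6,0,0,-1,0],[0.6,0,0,-1,0],[0.6,-1,0,0,0]]'
python3 -m jog '[[0.6,-1,0,0,0],[0.6,-1,0,0,0],[0.6,-1,0,0,0],[0.6,-1,0,0,0],[0.6,0,0,0,0],[0.6,0,0,0,0],[0.6,0,0,0,0]]'
python3 - <<'E'
from seg import *
print(tool()[:3,3],env.get_obs()['force'])
c=cam('wrist');P=cloud(c);print('grip');blobs(P,c['color'],.19,.21,50)
print('keeper');blobs(P,c['color'],.16,.172,300)
c=cam('side');P=cloud(c);print('bars');blobs(P,c['color'],.120,.1555,20)
print('carton');blobs(P,c['color'],.085,.112,40)
cv2.imwrite('pics/s9c.png',cv2.resize(c['color'][100:400,190:440,::-1],(500,600)))
E
```

```text
time_s: 52.92
tool_pos: [0.6064, 0.0184, 0.2891]
tool_rot: [-180.0, -0.4, 0.8]
force: [-1.0, 0.2, 0.5]
grip_width: 0.0519
grasp_force: 0.0
time_s: 53.5
tool_pos: [0.5234, 0.0175, 0.286]
tool_rot: [179.9, -0.0, 0.9]
force: [-1.3, 0.9, -0.0]
grip_width: 0.0517
grasp_force: 0.0
[0.52342327 0.01753528 0.28598881] [-1.33064277  0.87095774 -0.01217498]
grip
[ 291   59   30   49 1401] xy [623.   26.1] wh [34.4 21.8] a 1.0 zmed 0.2025 rgb [70. 67. 68.]
keeper
[  288     0   216   118 22848] xy [648.7 -50.5] wh [ 98.3 184. ] a 1.7 zmed 0.1669 rgb [231. 225. 227.]
bars
[344 150   6  12  29] xy [695.2 245.2] wh [13.4 74.5] a 1.2 zmed 0.151 rgb [103.  96.  94.]
[334 203   5   7  22] xy [592.8 -15.5] wh [11.4 14.4] a 80.9 zmed 0.1394 rgb [41.5 39.5 37. ]
[337 215   6   8  28] xy [591.8 -72.5] wh [18.7 13.3] a 10.2 zmed 0.142 rgb [46.  44.  42.5]
[372 223   9  17  43] xy [ 699.9 -156.2] wh [11.4 61. ] a 11.4 zmed 0.1447 rgb [77. 71. 70.]
[340 225  23   9  74] xy [ 622.6 -129.6] wh [11.4 78.9] a 86.5 zmed 0.1427 rgb [56.  54.5 53. ]
[341 364  15  13 102] xy [ 501.2 -596.5] wh [29.  37.6] a 79.2 zmed 0.1261 rgb [80. 78. 72.]
carton
[330 198  12  21  97] xy [596.9  12.1] wh [25. 91.] a 1.8 zmed 0.1042 rgb [62. 60. 58.]
[382 198  13  15 121] xy [797.6  -5.4] wh [34.1 62.6] a 1.9 zmed 0.0948 rgb [175. 143.  48.]
[336 220  10  12  58] xy [597.1 -73.7] wh [27.6 38.4] a 2.6 zmed 0.1037 rgb [63.  59.  58.5]
[363 224   9  18  44] xy [ 682.3 -121.2] wh [ 4.9 87.8] a 3.8 zmed 0.099 rgb [69. 67. 61.]
[339 229  24  14 235] xy [ 622.3 -117.7] wh [80.7 59.6] a 2.1 zmed 0.1033 rgb [53. 50. 49.]
[346 276  20  14 199] xy [ 593.4 -319.5] wh [36.3 60.5] a 88.9 zmed 0.0986 rgb [92. 68. 48.]
[336 363  24  22 194] xy [ 500.6 -595.4] wh [53.6 63.3] a 73.8 zmed 0.1044 rgb [88. 85. 77.]
```

View pics/s9c.png

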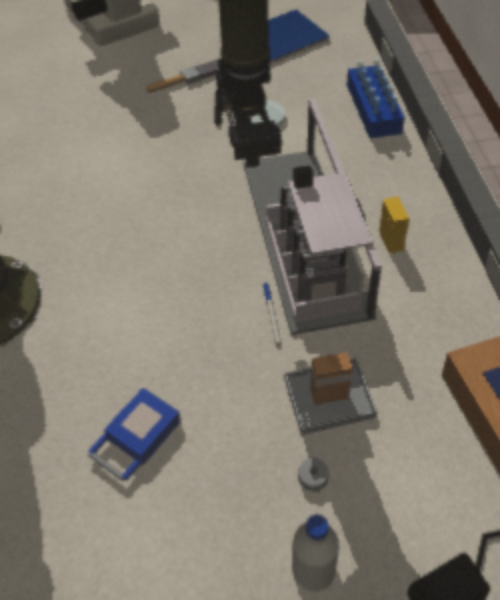

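The final view shows the keeper closed over the upright cases at crop (330,210) and the carton in the tray at (330,380). The bystanders in view have not moved.

```bash
python3 -c "
from cell import env
print(env.sign_off())"
```

```text
the job is handed in; nothing more can be done
None
```

The job is handed in: all four slide cases stand upright in the rack, the carton is on the tray and the keeper is closed at its stop; sign-off returned no verdict.

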